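Balance a centrifuge rotor

ROBOT

A 6-joint arm with a two-finger parallel gripper is mounted at the origin on a cart in front of the work surface, level with it; the furniture and walls round the work are solid. World frame = base frame: x ahead of the robot, y to its left, z up, the work surface at z = 0. Lengths are in m, angles in degrees, forces in N, time in s.
With the tool pointing down it reaches from about 0.25 to 0.725 m from the base axis. Payload 9.7 kg.
Tool frame: the origin (TCP) lies between the finger pads; the fingertips stand 11 mm ahead of it and the grasp point (between the pads) lies 8 mm behind it; z points along the fingers, x is the direction in which the jaws open and shut, and the axes are right-handed (so a half turn about z gives the same grasp; the last joint's range is limited). The gripper opens to 85 mm and grips with 20 to 120 N. Pads are 22 mm wide; open, the fingers measure 114 mm over their backs; the gripper's body (76 mm by 85 mm) begins 54 mm behind the grasp point. The pads swing forward as they close: fully open they stand 13 mm farther back than shut.
Start: joints at [74.37, 4.979, 10.078, 95.1, 0, 90], TCP at [0.148, 0.53, 0.242] pointing down, gripper open.
Joint ranges: [-179.16, 179.16], [-48.56, 103.87], [-65.8, 70.77], [-126.05, 130.52], [-82.76, 87.17], [-180, 180]. Speed limits (degrees/s): [127.2, 127.2, 147.25, 180, 180, 180].

INTERFACE

Orientations are given as [roll, pitch, yaw] about the fixed x, y, z axes, in that order (R = Rz(yaw) Ry(pitch) Rx(roll)).
In Python, from workcell import get_obs, camera, job_done, spotter gives the robot as it stands.
- The arm moves only by the tool play_rows, never from a script. Its argument "rows" is a list of rows, each a list of 3 entries, a list of its own where there are three numbers: the closure, from 0 (fully open) to 1 (shut), then the shift along the tool's x, y, z in cm, then the turn, a rotation vector about the tool's x, y, z in degrees. In form: [[claw, [x, y, z], [wx, wy, wz]], ...]. A call has 1 to 12 rows; each row shifts and turns the pose as measured when the row begins, along the tool's axes as they then stand; what a row does not reach is not made up. A row lasts 1/10 s, in which the tool goes at most 50 mm and 8.59 degrees, less where a joint would pass 70% of its speed; a pose out of reach is approached as far as the arm can. A call is refused whole if a number of a shift passes 5 or a number of a turn 8.59, either way. A call with a gripper value outside its range is refused whole. The fingers move at their own pace and stop on an object; "newtons" is the grip in N (left out, the last holds). Time passes only in rows, so rows that do not move let the fingers close. It gives the time, the measured TCP pose, the force and the opening at its end, in the units of the state.
- get_obs(): the state, without advancing time (a new reading comes with each control period).
- camera(name): name is "side" or "top"; returns a dict with "img" (384x512x3 uint8, red, green, blue), "intrinsics" (3x3 intrinsics, pixels), "xyz" and "orientation" of the camera in the world. Camera axes: x right, y down, z forward; pixel columns grow to the right and rows downward; lengths in m; the calibration is good to about 2 mm. A picture is of the moment at which its call begins. There is no depth.
- job_done(): hands the job in, once; it reports no verdict.
Trained networks look in a picture, given as the dict that the camera call returned (one of the last four; its "shot" number tells which), for a name from the list of things; names that differ only in an ending like _2 or _b are one class to them, and where a whole thing is asked for, a point or a joint stands for the part that bears it (a point fixed in the world has none). Each returns a list of dicts, best first, with "confidence" (0 to 1); they miss things now and then, are a little off and sometimes report something else, mostly with a low value. They report only what shows in the picture. A call takes as long as a camera call. They do not tell look-alikes from the thing itself.
- spotter.spot_in(picture, thing): "point" ([x, y, z] in m, in world coordinates, good to about 4 mm: the middle of the surface that is visible of it).
- spotter.trace(picture, thing): "pixels" (384x512 bool, what is visible of it).
The state is a dict: "time": time; "q": joint angles; "qd": joint speeds; "joint_efforts": joint torques, N m; "ee_pos": TCP position; "tcp_rot": TCP orientation; "wrist_force": force on the tool from outside, world axes, zero at the start; "torque": the same for the moment, N m; "opening": finger opening in m.
Only numpy, scipy, OpenCV 4.12 (cv2) and the standard library are available. Lean on these libraries where they do the work, as an engineer would, in place of code of your own. Each camera call takes 0.05 s, during which the arm holds its last target.

TASK

The six tubes in this centrifuge rotor were loaded out of balance. Rearrange them so that each tube stands directly across the rotor from the other tube of its own kind (tall, medium, short), all six fully down and upright in the buckets. Every bucket is taken, so park a tube in the empty rack while you swap; keep the tubes upright throughout and leave the timer and the notebook where they lie.

Things in the scene. Friction and masses are not known exactly. Their poses are not given: they have to be found in the camera images.
- rotor: dark six-bucket swing-out centrifuge rotor, 207 mm across, fixed on the bench, each bucket holding a tube. Origin on the bench under the hub (hub top z 76 mm). Bucket axes upright, 80 mm from the origin, at 0, 60 .. 300 degrees from its x axis. Steel buckets, fixed: bore 19.4 mm, mouth flared to 27 mm at z 62 mm, inner floor at z 14 mm
- rack: white tube rack, 92 x 132 x 62 mm high, fixed on the bench, empty at the start. Origin on the bench under its middle. Six holes at x = -20 and 20 mm, y = -40, 0 and 40 mm in its frame: bore 19.4 mm, mouth flared to 27 mm at z 62 mm, inner floor at z 14 mm. (A wall shelf hangs at z 0.55 m over the back of the bench, beyond x = 0.6 m on the left)
- tall_tube_1: tall tube: 105 mm long with its wide, flat, ribbed screw cap (24 mm across, 16 mm high). One of two alike; milky plastic, white cap, body 17 mm in diameter, round bottom (does not stand by itself), 22 g. Origin at its lowest point, z along its axis to the cap; leans up to 5 degrees in a bucket
- tall_tube_2: tall tube: 105 mm long with its wide, flat, ribbed screw cap (24 mm across, 16 mm high). One of two alike; milky plastic, white cap, body 17 mm in diameter, round bottom (does not stand by itself), 22 g. Origin at its lowest point, z along its axis to the cap; leans up to 5 degrees in a bucket
- medium_tube_1: medium tube: 88 mm long with its stepped cap (19 mm across for 12 mm, then a thin stud, 9 mm across, that is the top 9 mm). One of two alike; milky plastic, white cap, body 17 mm in diameter, round bottom (does not stand by itself), 16 g. Origin at its lowest point, z along its axis to the cap; leans up to 5 degrees in a bucket
- medium_tube_2: medium tube: 88 mm long with its stepped cap (19 mm across for 12 mm, then a thin stud, 9 mm across, that is the top 9 mm). One of two alike; milky plastic, white cap, body 17 mm in diameter, round bottom (does not stand by itself), 16 g. Origin at its lowest point, z along its axis to the cap; leans up to 5 degrees in a bucket
- short_tube_1: short tube: 70 mm long with its flat cap (21 mm across, 12 mm high, a round recess with grey floor in the top). One of two alike; milky plastic, white cap, body 17 mm in diameter, round bottom (does not stand by itself), 12 g. Origin at its lowest point, z along its axis to the cap; leans up to 5 degrees in a bucket
- short_tube_2: short tube: 70 mm long with its flat cap (21 mm across, 12 mm high, a round recess with grey floor in the top). One of two alike; milky plastic, white cap, body 17 mm in diameter, round bottom (does not stand by itself), 12 g. Origin at its lowest point, z along its axis to the cap; leans up to 5 degrees in a bucket
- bench_timer: small white bench timer lying behind the work, 64 x 72 x 20 mm; origin at the centre of its underside. To be left alone
- lab_notebook: blue notebook lying to the right, 205 x 150 x 15 mm; origin at the centre of its underside. To be left alone
There are look-alikes about, which are no part of the job. Leave any green or orange look-alike of the tall_tube_2 alone.

How it is judged:
By the outcome, as a careful person would: the job done as asked, in the order asked, and still so for the second after the job is handed in, with the robot touching nothing.
It also fails if it takes over 72 s, if anything falls off the work surface, if the arm or the gripper's body presses on something with over 40 N, if the wrist force passes 120 N, or if a joint passes its speed limit or range.

## Working session

There is one attempt and no reset: what is moved stays moved. The work goes in short steps, Python scripts to look and compute and a tool call to move; the robot and the scene stay as the last step left them, time stands still between calls to the robot, and variables do not carry over. Pictures are saved under pics/ and viewed, and the job is handed in when it is done.

Besides the shell and the picture viewer there is one more tool, called after "Request:" by a JSON object that holds its "name" and its "arguments", one argument or row to a line. play_rows: Moves the arm, as the interface text tells. Its arguments: {"type":"object","properties":{"rows":{"type":"array","items":{"type":"array"}},"newtons":{"type":"number"}},"required":["rows"]}

```bash
ls; mkdir -p pics; python3 - <<'E'
from workcell import get_obs,camera,spotter
import cv2
print(get_obs())
for n in ['top','side']:
    p=camera(n); cv2.imwrite(f'pics/{n}0.png',p['img'][:,:,::-1]); print(n,p['intrinsics'],p['xyz'],p['orientation'])
    for t in ['rotor','rack','tall_tube_1','medium_tube_1','short_tube_1']:
        for d in spotter.spot_in(p,t): print(t,d)
E
```

```text
pics
{'time': 0.0, 'q': array([7.43714772e+01, 5.00814369e+00, 1.00338786e+01, 9.50990406e+01,
       2.38303354e-03, 8.99991856e+01]), 'qd': array([-0.04839116,  0.0520785 , -0.0109014 ,  0.07013412, -0.05985969,
       -0.05902303]), 'joint_efforts': array([ 2.57096413e-03, -5.20392823e+01,  4.64797354e+01,  1.64259440e-02,
        1.14539894e-04, -1.57554030e-05]), 'ee_pos': array([0.14809973, 0.52945827, 0.24160627]), 'tcp_rot': array([-1.79997616e+02,  7.33056749e-02,  7.43722915e+01]), 'wrist_force': array([ 0.69793536,  0.37944485, -0.68320383]), 'torque': array([ 0.0052958 ,  0.04436583, -0.0103374 ]), 'opening': 0.08572990632856098}
top [[495.43000619   0.         255.81832537]
 [  0.         495.43000619 197.88578524]
 [  0.           0.           1.        ]] [0.35264312 0.0796499  1.28926235] [-172.70362681   -0.8642612   -91.70274994]
rotor {'point': [0.5025, 0.0879, 0.0549], 'confidence': 0.61}
rack {'point': [0.4639, 0.3137, 0.0617], 'confidence': 0.89}
rack {'point': [0.5837, 0.0683, 0.0824], 'confidence': 0.52}
rack {'point': [0.5002, 0.0857, 0.0551], 'confidence': 0
[... 786 characters left out ...]
1221, 0.0522], 'confidence': 0.61}
rack {'point': [0.4633, 0.3651, 0.0573], 'confidence': 0.71}
rack {'point': [0.5255, 0.0191, 0.0721], 'confidence': 0.5}
tall_tube_1 {'point': [0.4911, 0.1725, 0.0981], 'confidence': 0.85}
tall_tube_1 {'point': [0.5632, 0.1514, 0.098], 'confidence': 0.77}
tall_tube_1 {'point': [0.3695, 0.1374, 0.0693], 'confidence': 0.57}
tall_tube_1 {'point': [0.3628, 0.2106, 0.0637], 'confidence': 0.57}
medium_tube_1 {'point': [0.4333, 0.1197, 0.0804], 'confidence': 0.43}
medium_tube_1 {'point': [0.4565, 0.0441, 0.0848], 'confidence': 0.4}
short_tube_1 {'point': [0.49, 0.1737, 0.0982], 'confidence': 0.5}
short_tube_1 {'point': [0.5881, 0.0733, 0.0749], 'confidence': 0.47}
```

```bash
python3 - <<'E'
import cv2
for n in ['top','side']:
    a=cv2.imread(f'pics/{n}0.png')
    a=a[60:300,100:400] if n=='top' else a[100:384,80:440]
    cv2.imwrite(f'pics/{n}0c.png',cv2.resize(a,None,fx=2.2,fy=2.2,interpolation=cv2.INTER_CUBIC)[:600,:800])
E
```

```text
(no output)
```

View pics/top0.png

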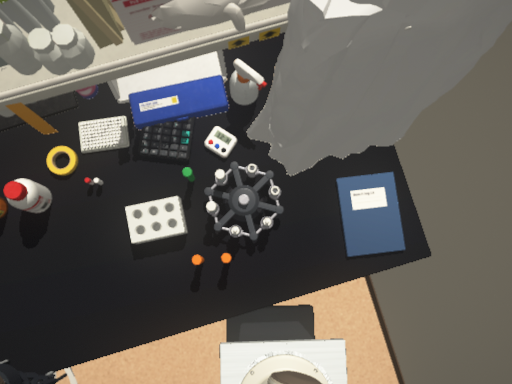

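View pics/side0.png

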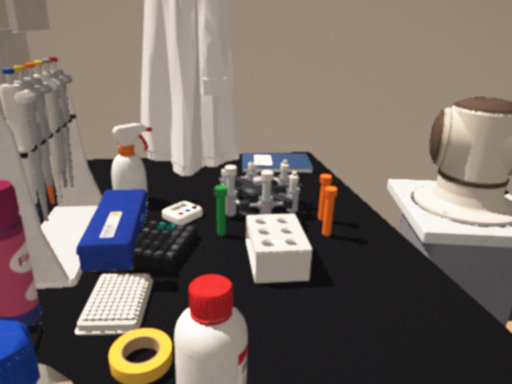

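View pics/top0c.png

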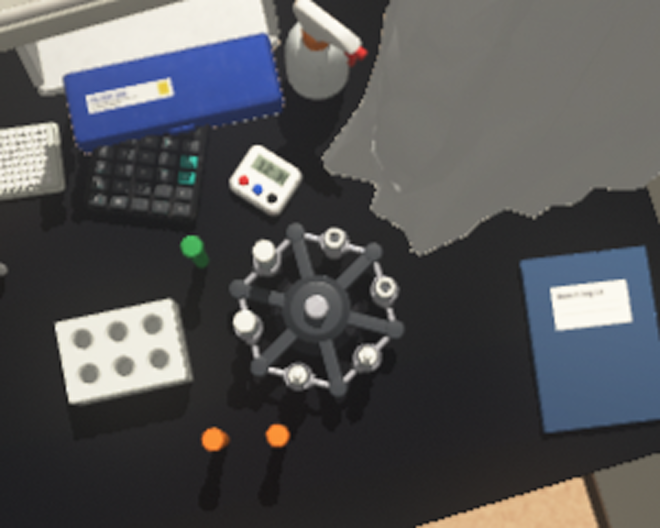

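View pics/side0c.png

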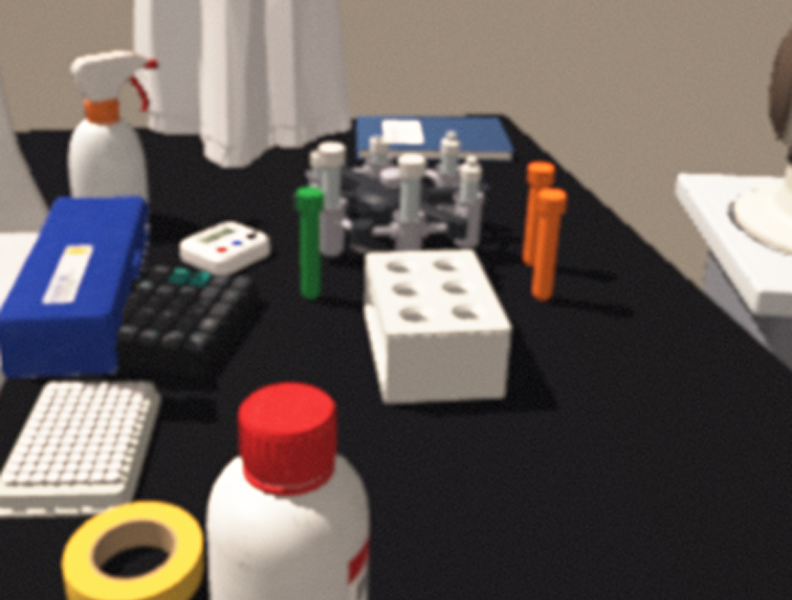

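```bash
cat > h.py <<'E'
import numpy as np, cv2
from scipy.spatial.transform import Rotation as R
def P(p,X):
    Rm=R.from_euler('xyz',p['orientation'],degrees=True).as_matrix()
    c=(np.atleast_2d(X)-np.array(p['xyz']))@Rm
    u=c@np.array(p['intrinsics']).T
    return u[:,:2]/u[:,2:]
def ray(p,uv):
    Rm=R.from_euler('xyz',p['orientation'],degrees=True).as_matrix()
    d=Rm@np.linalg.inv(p['intrinsics'])@np.array([uv[0],uv[1],1.]); return np.array(p['xyz']),d/np.linalg.norm(d)
def atz(p,uv,z):
    o,d=ray(p,uv); return o+d*(z-o[2])/d[2]
def crop(p,name,x0,y0,x1,y1,s):
    a=p['img'][y0:y1,x0:x1,::-1]
    cv2.imwrite(name,cv2.resize(a,None,fx=s,fy=s,interpolation=cv2.INTER_CUBIC))
E
python3 - <<'E'
from workcell import camera
from h import *
import pickle
p=camera('top');s=camera('side'); pickle.dump((p,s),open('p0.pkl','wb'))
crop(p,'pics/r1.png',195,155,295,245,6)
crop(s,'pics/r2.png',205,145,315,225,7)
crop(p,'pics/r3.png',115,185,195,250,8)
E
```

```text
(no output)
```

View pics/r1.png

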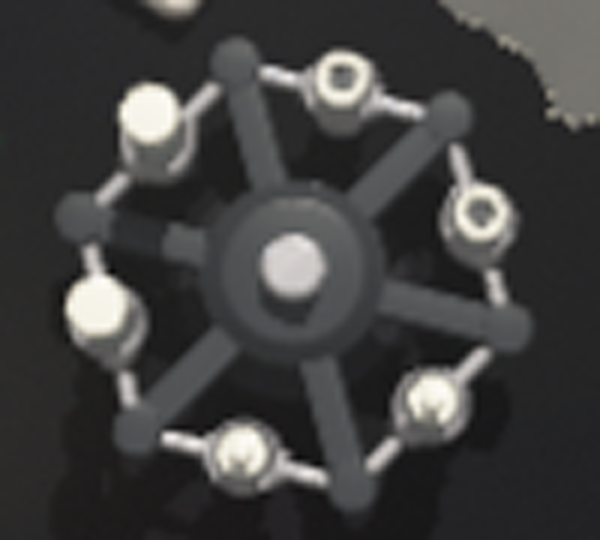

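View pics/r2.png

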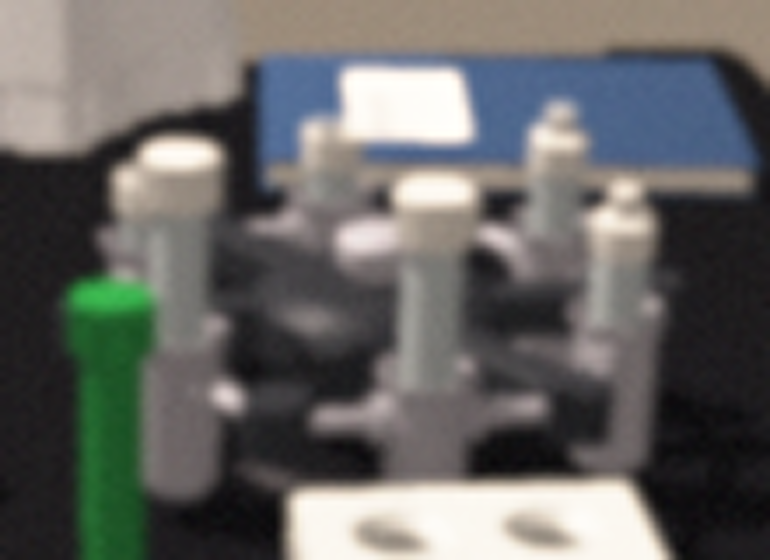

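View pics/r3.png

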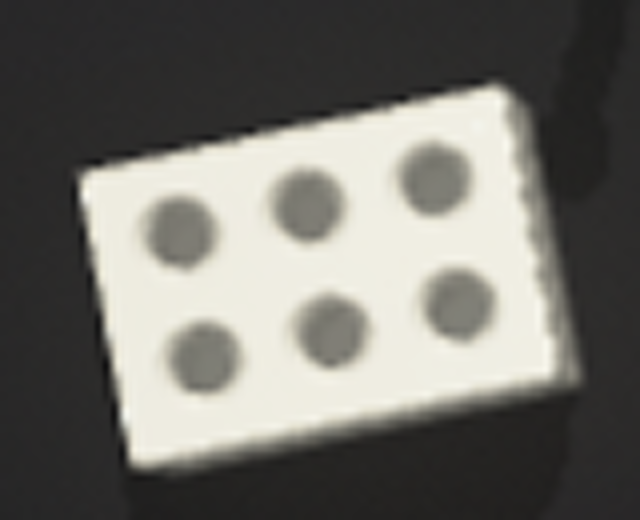

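```bash
cat > m.py <<'E'
from h import *
import pickle
from scipy.optimize import least_squares
p,s=pickle.load(open('p0.pkl','rb'))
t=lambda a,o,k:np.array(o)+(np.array(a)+.5)/k-.5
kn=t([(236,62),(448,117),(513,327),(351,488),(137,428),(84,217)],(195,155),6)
hub=t((293,265),(195,155),6)
for z in (.04,.05,.06,.07):
    K=np.array([atz(p,u,z) for u in kn]); c=K.mean(0); d=K-c
    print(z,c,np.linalg.norm(d[:,:2],axis=1),np.degrees(np.arctan2(d[:,1],d[:,0]))%60)
print('hub',atz(p,hub,.076),atz(p,hub,.082))
rh=t([(180,232),(307,205),(435,178),(204,357),(331,331),(459,304)],(115,185),8)
for z in (.05,.062):
    K=np.array([atz(p,u,z) for u in rh]);print(K.mean(0),np.linalg.norm(K[0]-K[2]),np.linalg.norm(K[0]-K[3]),np.degrees(np.arctan2(*(K[0]-K[2])[1::-1])))
tb=dict(A=((150,113),.119),B=((97,305),.119),C=((243,447),.102),D=((433,398),.102),E=((482,213),.084),F=((343,80),.084))
sd=dict(A=(182,155),B=(437,190),C=(627,190),D=(560,110))
for k,(u,z) in tb.items():
    u=t(u,(195,155),6); X=atz(p,u,z); print(k,X)
    if k in sd:
        v=t(sd[k],(205,145),7); 
        print('  side pred',P(s,X),v, 'side-at-z',atz(s,v,z))
E
python3 m.py
```

```text
0.04 [0.50758471 0.0868792  0.04      ] [0.09389645 0.09323882 0.09511743 0.09427459 0.09353329 0.09248173] [14.02678506 14.05297287 14.1752415  12.91345332 13.28339009 13.65405396]
0.05 [0.50634445 0.08682133 0.05      ] [0.09314483 0.09249247 0.09435604 0.09351995 0.09278458 0.09174144] [14.02678506 14.05297287 14.1752415  12.91345332 13.28339009 13.65405396]
0.06 [0.50510418 0.08676346 0.06      ] [0.09239322 0.09174612 0.09359465 0.0927653  0.09203587 0.09100115] [14.02678506 14.05297287 14.1752415  12.91345332 13.28339009 13.65405396]
0.07 [0.50386392 0.08670559 0.07      ] [0.0916416  0.09099977 0.09283326 0.09201066 0.09128716 0.09026086] [14.02678506 14.05297287 14.1752415  12.91345332 13.28339009 13.65405396]
hub [0.50609408 0.08739809 0.076     ] [0.50533521 0.08735977 0.082     ]
[0.46699318 0.31113945 0.05      ] 0.08102766685723478 0.04004430751179329 100.49782213143655
[0.46588591 0.30889789 0.062     ] 0.08024306139939048 0.039656551286691766 100.49782213143654
A [0.56335357 0.14252447 0.119     ]
  side pred [[230.99940295 166.84728259]] [230.57142857 166.71428571] side-at-z [0.5643303  0.14179875 0.119     ]
B [0.48686637 0.16503922 0.119     ]
  side pred [[267.34183285 172.09373852]] [267.         171.71428571] side-at-z [0.48761852 0.1628405  0.119     ]
C [0.43014838 0.10912447 0.102     ]
  side pred [[293.88017013 171.97690916]] [294.14285714 171.71428571] side-at-z [0.42951873 0.10734368 0.102     ]
D [0.4475816  0.03262854 0.102     ]
  side pred [[285.28998226 160.6776769 ]] [284.57142857 160.28571429] side-at-z [0.44922462 0.02989017 0.102     ]
E [0.52440396 0.00935942 0.084     ]
F [0.58129927 0.06472413 0.084     ]
```

```bash
python3 - <<'E'
from m import *
print('coat')
for n,uv in (('hemR',(238,160)),('hemMid',(195,172)),('hemL',(170,160))):
    o,d=ray(s,uv)
    for y in (-.1,-.2,-.3,-.4,-.5):
        X=o+d*(y-o[1])/d[1]; print(n,X.round(3),P(p,X).round(0))
E
```

```text
0.04 [0.50758471 0.0868792  0.04      ] [0.09389645 0.09323882 0.09511743 0.09427459 0.09353329 0.09248173] [14.02678506 14.05297287 14.1752415  12.91345332 13.28339009 13.65405396]
0.05 [0.50634445 0.08682133 0.05      ] [0.09314483 0.09249247 0.09435604 0.09351995 0.09278458 0.09174144] [14.02678506 14.05297287 14.1752415  12.91345332 13.28339009 13.65405396]
0.06 [0.50510418 0.08676346 0.06      ] [0.09239322 0.09174612 0.09359465 0.0927653  0.09203587 0.09100115] [14.02678506 14.05297287 14.1752415  12.91345332 13.28339009 13.65405396]
0.07 [0.50386392 0.08670559 0.07      ] [0.0916416  0.09099977 0.09283326 0.09201066 0.09128716 0.09026086] [14.02678506 14.05297287 14.1752415  12.91345332 13.28339009 13.65405396]
hub [0.50609408 0.08739809 0.076     ] [0.50533521 0.08735977 0.082     ]
[0.46699318 0.31113945 0.05      ] 0.08102766685723478 0.04004430751179329 100.49782213143655
[0.46588591 0.30889789 0.062     ] 0.08024306139939048 0.039656551286691766 100.49782213143654
A [0.56335357 0.14252447 0.119     ]
  side pred [[230.99940295 166.84728259]] [230.57142857 166.71428571] si
[... 517 characters left out ...]
935942 0.084     ]
F [0.58129927 0.06472413 0.084     ]
coat
hemR [ 0.57  -0.1    0.055] [[317. 173.]]
hemR [ 0.579 -0.2    0.022] [[353. 170.]]
hemR [ 0.588 -0.3   -0.01 ] [[388. 168.]]
hemR [ 0.597 -0.4   -0.043] [[420. 167.]]
hemR [ 0.606 -0.5   -0.076] [[451. 165.]]
hemMid [ 0.688 -0.1    0.015] [[313. 131.]]
hemMid [ 0.708 -0.2   -0.021] [[347. 127.]]
hemMid [ 0.728 -0.3   -0.058] [[380. 122.]]
hemMid [ 0.749 -0.4   -0.094] [[410. 118.]]
hemMid [ 0.769 -0.5   -0.131] [[439. 114.]]
hemL [ 0.756 -0.1    0.047] [[313. 103.]]
hemL [ 0.783 -0.2    0.013] [[348.  96.]]
hemL [ 0.809 -0.3   -0.02 ] [[382.  90.]]
hemL [ 0.836 -0.4   -0.054] [[413.  84.]]
hemL [ 0.862 -0.5   -0.088] [[443.  79.]]
```

```bash
python3 - <<'E'
from m import *
crop(p,'pics/coat.png',190,0,490,190,2.6)
crop(s,'pics/coat2.png',100,0,330,200,3)
E
```

```text
0.04 [0.50758471 0.0868792  0.04      ] [0.09389645 0.09323882 0.09511743 0.09427459 0.09353329 0.09248173] [14.02678506 14.05297287 14.1752415  12.91345332 13.28339009 13.65405396]
0.05 [0.50634445 0.08682133 0.05      ] [0.09314483 0.09249247 0.09435604 0.09351995 0.09278458 0.09174144] [14.02678506 14.05297287 14.1752415  12.91345332 13.28339009 13.65405396]
0.06 [0.50510418 0.08676346 0.06      ] [0.09239322 0.09174612 0.09359465 0.0927653  0.09203587 0.09100115] [14.02678506 14.05297287 14.1752415  12.91345332 13.28339009 13.65405396]
0.07 [0.50386392 0.08670559 0.07      ] [0.0916416  0.09099977 0.09283326 0.09201066 0.09128716 0.09026086] [14.02678506 14.05297287 14.1752415  12.91345332 13.28339009 13.65405396]
hub [0.50609408 0.08739809 0.076     ] [0.50533521 0.08735977 0.082     ]
[0.46699318 0.31113945 0.05      ] 0.08102766685723478 0.04004430751179329 100.49782213143655
[0.46588591 0.30889789 0.062     ] 0.08024306139939048 0.039656551286691766 100.49782213143654
A [0.56335357 0.14252447 0.119     ]
  side pred [[230.99940295 166.84728259]] [230.57142857 166.71428571] side-at-z [0.5643303  0.14179875 0.119     ]
B [0.48686637 0.16503922 0.119     ]
  side pred [[267.34183285 172.09373852]] [267.         171.71428571] side-at-z [0.48761852 0.1628405  0.119     ]
C [0.43014838 0.10912447 0.102     ]
  side pred [[293.88017013 171.97690916]] [294.14285714 171.71428571] side-at-z [0.42951873 0.10734368 0.102     ]
D [0.4475816  0.03262854 0.102     ]
  side pred [[285.28998226 160.6776769 ]] [284.57142857 160.28571429] side-at-z [0.44922462 0.02989017 0.102     ]
E [0.52440396 0.00935942 0.084     ]
F [0.58129927 0.06472413 0.084     ]
```

View pics/coat.png

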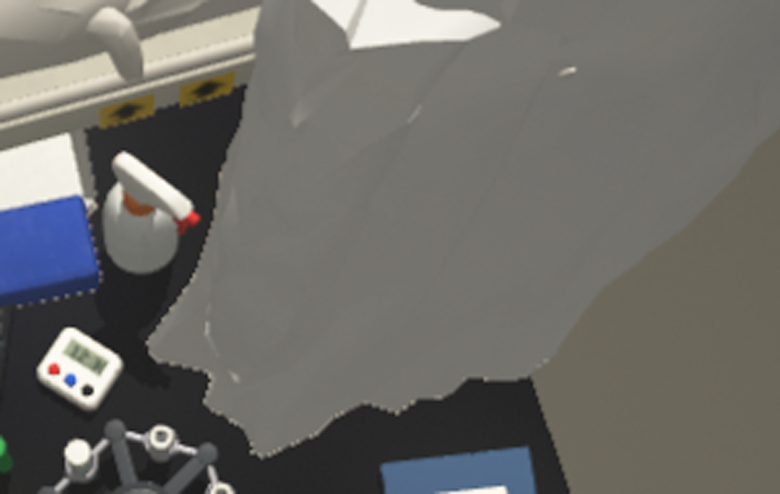

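View pics/coat2.png

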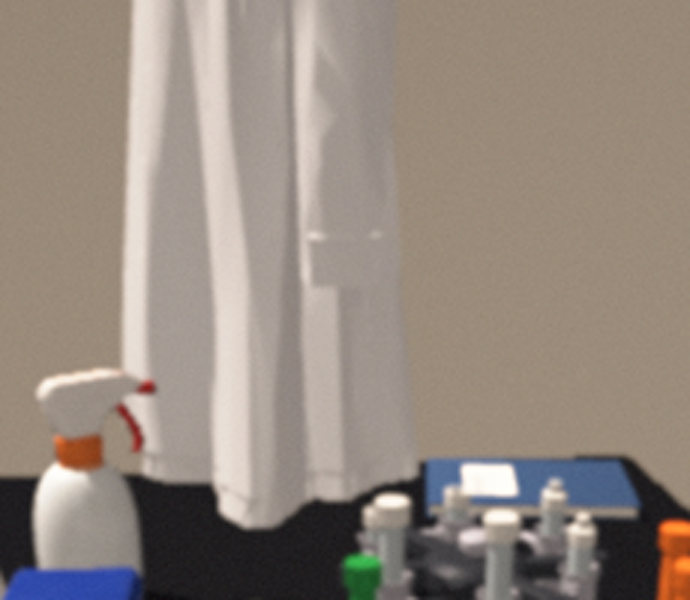

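```bash
python3 - <<'E' | tail -40
from m import *
print('coat')
for n,uv in dict(a=(147,345),b=(208,372),c=(205,402),d=(260,455),e=(365,403),f=(460,382),f2=(530,378),g=(225,170)).items():
    uv=np.array(uv)/2.6+[190,0]
    for z in (.0,.05,.1,.15,.2,.3): X=atz(p,uv,z); print(n,X.round(3),((P(s,X)-[100,0])*3).round(0))
E
```

```text
b [0.639 0.018 0.1  ] [[315. 469.]]
b [0.627 0.021 0.15 ] [[329. 409.]]
b [0.615 0.023 0.2  ] [[343. 347.]]
b [0.591 0.029 0.3  ] [[374. 213.]]
c [0.632 0.017 0.   ] [[326. 584.]]
c [0.621 0.02  0.05 ] [[338. 529.]]
c [0.61  0.022 0.1  ] [[350. 471.]]
c [0.599 0.025 0.15 ] [[363. 412.]]
c [0.589 0.027 0.2  ] [[377. 349.]]
c [0.567 0.032 0.3  ] [[406. 214.]]
d [ 0.576 -0.037  0.   ] [[401. 563.]]
d [ 0.567 -0.032  0.05 ] [[411. 511.]]
d [ 0.558 -0.028  0.1  ] [[421. 456.]]
d [ 0.55  -0.023  0.15 ] [[432. 399.]]
d [ 0.541 -0.019  0.2  ] [[444. 339.]]
d [ 0.524 -0.01   0.3  ] [[469. 210.]]
e [ 0.627 -0.146  0.   ] [[359. 518.]]
e [ 0.616 -0.138  0.05 ] [[369. 471.]]
e [ 0.605 -0.129  0.1  ] [[379. 422.]]
e [ 0.595 -0.12   0.15 ] [[390. 370.]]
e [ 0.584 -0.111  0.2  ] [[401. 315.]]
e [ 0.563 -0.094  0.3  ] [[426. 198.]]
f [ 0.646 -0.245  0.   ] [[353. 484.]]
f [ 0.635 -0.233  0.05 ] [[362. 441.]]
f [ 0.623 -0.22   0.1  ] [[372. 396.]]
f [ 0.612 -0.207  0.15 ] [[382. 348.]]
f [ 0.6   -0.195  0.2  ] [[393. 298.]]
f [ 0.578 -0.17   0.3  ] [[416. 189.]]
f2 [ 0.648 -0.318  0.   ] [[360. 463.]]
f2 [ 0.637 -0.302  0.05 ] [[369. 423.]]
f2 [ 0.625 -0.287  0.1  ] [[378. 380.]]
f2 [ 0.614 -0.271  0.15 ] [[388. 335.]]
f2 [ 0.602 -0.256  0.2  ] [[398. 287.]]
f2 [ 0.579 -0.225  0.3  ] [[420. 184.]]
g [ 0.879 -0.012 -0.   ] [[ 46. 557.]]
g [ 0.858 -0.008  0.05 ] [[ 63. 505.]]
g [ 0.838 -0.005  0.1  ] [[ 80. 450.]]
g [ 0.817 -0.001  0.15 ] [[ 98. 392.]]
g [0.797 0.002 0.2  ] [[117. 332.]]
g [0.756 0.009 0.3  ] [[157. 202.]]
```

Request:
{"name": "play_rows", "arguments": {
  "rows": [
    [0.4,[0,0,0],[0,0,7.7]],
    [0.4,[0,0,0],[0,0,7.7]],
    [0.4,[0,0,0],[0,0,7.7]],
    [0.4,[0,0,0],[0,0,7.7]],
    [0.4,[0,0,0],[0,0,0]]
  ],
  "newtons": 30
}}

```text
time: 1.2
ee_pos: [0.1482, 0.5297, 0.2424]
tcp_rot: [-180.0, -0.0, 42.4]
wrist_force: [1.5, 0.3, -0.8]
opening: 0.0512
```

```bash
cat > go.py <<'E'
import sys
from workcell import get_obs
from h import *
c=np.array([.5055,.087]);T={}
for i,k in enumerate('ABCDEF'):
    a=np.radians(43.7+60*i); T[k]=c+.08*np.array([np.cos(a),np.sin(a)])
T['R']=np.array([.493,.273])
def rep(k,z,off=(0,0),yaw=43.7):
    o=get_obs(); Rm=R.from_euler('xyz',o['tcp_rot'],degrees=True)
    tgt=np.array([*(T[k]+off),z]); d=Rm.inv().apply(tgt-o['ee_pos'])*100
    w=(Rm.inv()*R.from_euler('xyz',[180,0,yaw],degrees=True)).as_rotvec(degrees=True)
    print('t',round(o['time'],2),'pos',o['ee_pos'].round(4),'rpy',o['tcp_rot'].round(2),'F',o['wrist_force'].round(1),'open',round(o['opening'],4),'q',o['q'].round(1))
    print('tool shift cm',d.round(2),'turn',w.round(2))
if __name__=='__main__': rep(sys.argv[1],float(sys.argv[2]),[float(v) for v in sys.argv[3:5]] or (0,0))
E
python3 go.py A 0.18
```

```text
t 1.2 pos [0.1482 0.5297 0.2424] rpy [-1.7999e+02 -1.0000e-02  4.2450e+01] F [ 1.5  0.3 -0.8] open 0.0512 q [ 74.4   5.   10.1  95.1  -0.  121.9]
tool shift cm [ 4.49 56.61  6.23] turn [-0.01 -0.01 -1.25]
```

Request:
{"name": "play_rows", "arguments": {
  "rows": [
    [0.4,[0.37,4.7,0],[0,0,0]],
    [0.4,[0.37,4.7,0],[0,0,0]],
    [0.4,[0.37,4.7,0],[0,0,0]],
    [0.4,[0.37,4.7,0],[0,0,0]],
    [0.4,[0.37,4.7,0],[0,0,0]],
    [0.4,[0.37,4.7,0],[0,0,0]],
    [0.4,[0.37,4.7,0],[0,0,0]],
    [0.4,[0.37,4.7,0],[0,0,0]],
    [0.4,[0.37,4.7,0],[0,0,0]],
    [0.4,[0.37,4.7,0],[0,0,0]],
    [0.4,[0.37,4.7,0],[0,0,0]],
    [0.4,[0.37,4.7,0],[0,0,-1.25]]
  ]
}}

```text
time: 2.4
ee_pos: [0.5835, 0.1437, 0.2427]
tcp_rot: [180.0, -0.3, 47.4]
wrist_force: [0.6, 0.9, 0.9]
opening: 0.0511
```

```bash
python3 go.py A 0.18
```

```text
t 2.4 pos [0.5835 0.1437 0.2427] rpy [179.97  -0.27  47.43] F [0.6 0.9 0.9] open 0.0511 q [13.8 11.9 17.9 95.8  0.1 56.3]
tool shift cm [-1.5  -1.39  6.27] turn [ 0.02 -0.27  3.73]
```

Request:
{"name": "play_rows", "arguments": {
  "rows": [
    [0.4,[-0.7,-0.7,2],[0,0,3.7]],
    [0.4,[-0.7,-0.7,3],[0,0,0]],
    [0.4,[0,0,1],[0,0,0]],
    [0.4,[0,0,0],[0,0,0]]
  ]
}}

```text
time: 2.8
ee_pos: [0.5692, 0.1382, 0.1786]
tcp_rot: [180.0, -0.2, 44.1]
wrist_force: [-0.6, -0.4, 0.2]
opening: 0.0511
```

```bash
python3 go.py A 0.101
```

```text
t 2.8 pos [0.5692 0.1382 0.1786] rpy [ 1.7998e+02 -1.7000e-01  4.4080e+01] F [-0.6 -0.4  0.2] open 0.0511 q [13.6  8.9  7.3 88.3  0.1 59.5]
tool shift cm [-0.16 -0.71  7.76] turn [ 0.02 -0.17  0.38]
```

Request:
{"name": "play_rows", "arguments": {
  "rows": [
    [0.4,[-0.16,-0.7,0],[0,0,0.4]],
    [0.4,[0,0,2],[0,0,0]],
    [0.4,[0,0,2],[0,0,0]],
    [0.4,[0,0,2],[0,0,0]],
    [0.4,[0,0,1.5],[0,0,0]],
    [0.4,[0,0,0],[0,0,0]]
  ]
}}

```text
time: 3.4
ee_pos: [0.5654, 0.1468, 0.1109]
tcp_rot: [179.7, -0.8, 44.2]
wrist_force: [-0.4, 0.2, -0.2]
opening: 0.0513
```

```bash
python3 go.py A 0.101; python3 - <<'E'
from workcell import camera
from h import *
p=camera('top');s=camera('side')
crop(p,'pics/a1.png',195,145,295,235,6)
crop(s,'pics/a2.png',205,105,315,205,6)
E
```

```text
t 3.4 pos [0.5654 0.1468 0.1109] rpy [179.65  -0.8   44.19] F [-0.4  0.2 -0.2] open 0.0513 q [14.5  8.2 -0.9 80.   0.1 60.3]
tool shift cm [-0.47  0.18  0.98] turn [ 0.34 -0.8   0.48]
```

View pics/a2.png

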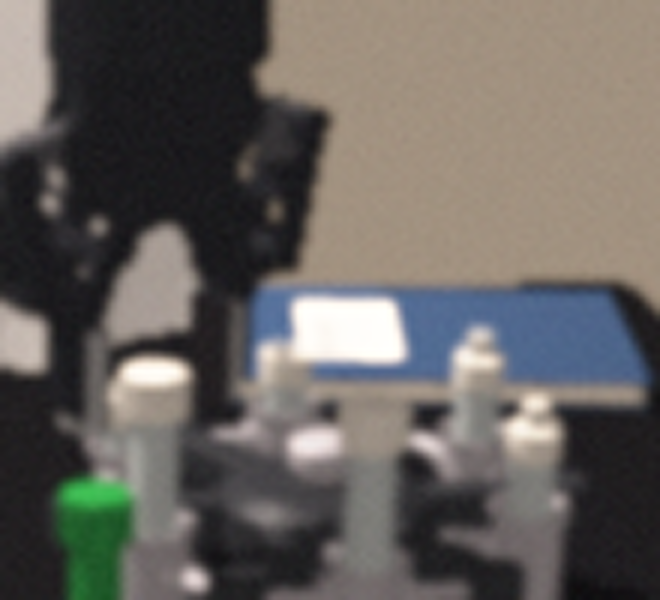

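View pics/a1.png

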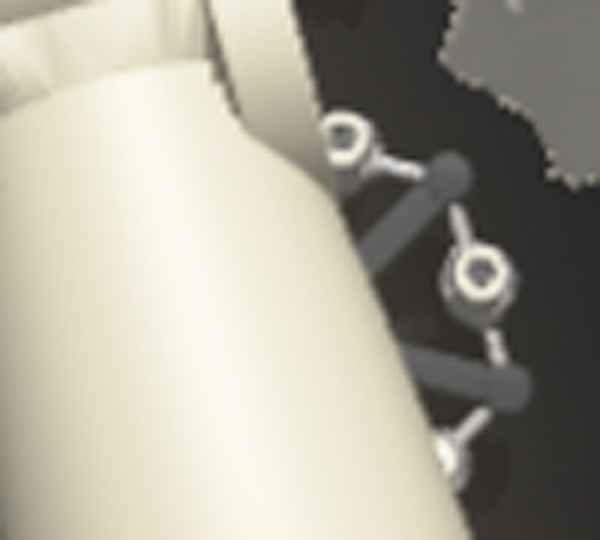

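Request:
{"name": "play_rows", "arguments": {
  "rows": [
    [0.4,[-0.47,0.18,0.5],[0.3,-0.8,0]],
    [0.4,[0,0,0.4],[0,0,0]],
    [0.4,[0,0,0],[0,0,0]]
  ]
}}

```text
time: 3.8
ee_pos: [0.5653, 0.1423, 0.1062]
tcp_rot: [179.8, -0.3, 44.2]
wrist_force: [-0.4, 0.0, -0.5]
opening: 0.0511
```

```bash
python3 go.py A 0.101
```

```text
t 3.8 pos [0.5653 0.1423 0.1062] rpy [179.79  -0.25  44.18] F [-0.4  0.  -0.5] open 0.0511 q [14.2  8.6 -1.  80.1 -0.1 60. ]
tool shift cm [-0.14 -0.13  0.52] turn [ 0.21 -0.25  0.48]
```

Request:
{"name": "play_rows", "arguments": {
  "rows": [
    [0.4,[-0.15,-0.15,0.6],[0.2,-0.2,0]],
    [0.4,[0,0,0],[0,0,0]],
    [0.9,[0,0,0],[0,0,0]],
    [0.9,[0,0,0],[0,0,0]],
    [0.9,[0,0,0],[0,0,0]],
    [0.9,[0,0,0],[0,0,0]]
  ]
}}

```text
time: 4.4
ee_pos: [0.5632, 0.1422, 0.1002]
tcp_rot: [180.0, -0.1, 44.2]
wrist_force: [-0.6, -0.1, -0.8]
opening: 0.0202
```

```bash
python3 go.py A 0.101
```

```text
t 4.4 pos [0.5632 0.1422 0.1002] rpy [ 1.7999e+02 -6.0000e-02  4.4170e+01] F [-0.6 -0.1 -0.8] open 0.0202 q [14.2  8.7 -1.5 79.7  0.  60. ]
tool shift cm [ 0.01  0.01 -0.08] turn [ 0.01 -0.06  0.47]
```

Request:
{"name": "play_rows", "arguments": {
  "rows": [
    [0.9,[0,0,0],[0,0,0]],
    [0.9,[0,0,0],[0,0,0]]
  ]
}}

```text
time: 4.6
ee_pos: [0.5633, 0.1423, 0.1003]
tcp_rot: [180.0, -0.1, 44.2]
wrist_force: [0.3, 1.1, -0.8]
opening: 0.0204
```

```bash
python3 go.py A 0.101; python3 - <<'E'
from workcell import camera
from h import *
s=camera('side')
crop(s,'pics/a3.png',205,105,315,205,6)
E
```

```text
t 4.6 pos [0.5633 0.1423 0.1003] rpy [ 1.7999e+02 -7.0000e-02  4.4170e+01] F [ 0.3  1.1 -0.8] open 0.0204 q [14.2  8.7 -1.5 79.7  0.  60. ]
tool shift cm [ 0.01  0.   -0.07] turn [ 0.01 -0.07  0.47]
```

View pics/a3.png

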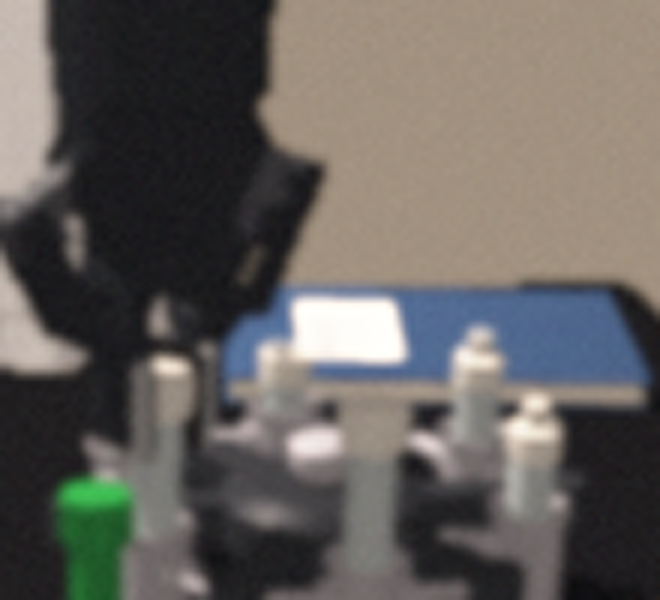

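Request:
{"name": "play_rows", "arguments": {
  "rows": [
    [0.9,[0,0,-1],[0,0,0]],
    [0.9,[0,0,-2],[0,0,0]],
    [0.9,[0,0,-3],[0,0,0]],
    [0.9,[0,0,-3],[0,0,0]],
    [0.9,[0,0,-3],[0,0,0]],
    [0.9,[0,0,-2],[0,0,0]],
    [0.9,[0,0,0],[0,0,0]],
    [0.9,[0,0,0],[0,0,0]]
  ]
}}

```text
time: 5.45
ee_pos: [0.5625, 0.1422, 0.2495]
tcp_rot: [180.0, -0.2, 44.2]
wrist_force: [0.0, -0.3, -0.6]
opening: 0.0201
```

```bash
python3 go.py R 0.25; python3 - <<'E'
from workcell import camera
from h import *
s=camera('side')
crop(s,'pics/a4.png',195,75,315,205,4.5)
E
```

```text
t 5.45 pos [0.5625 0.1422 0.2495] rpy [ 1.7995e+02 -1.7000e-01  4.4180e+01] F [ 0.  -0.3 -0.6] open 0.0201 q [14.2  9.2 15.5 96.2  0.  60. ]
tool shift cm [  4.13 -14.23  -0.05] turn [ 0.05 -0.17  0.48]
```

View pics/a4.png

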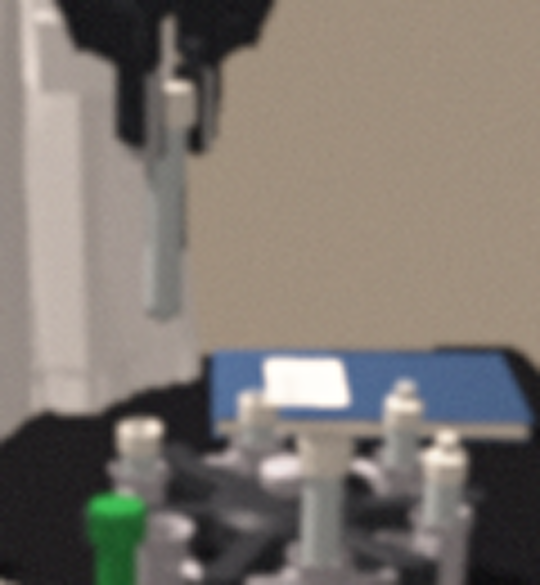

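Request:
{"name": "play_rows", "arguments": {
  "rows": [
    [0.9,[0.5,-2,0],[0,0,0]],
    [0.9,[1.0,-3.5,0],[0,0,0]],
    [0.9,[1.2,-4,0],[0,0,0]],
    [0.9,[0.8,-2.8,0],[0,0,0]],
    [0.9,[0.4,-1.2,0],[0,0,0]],
    [0.9,[0,0,0],[0,0,0]]
  ]
}}

```text
time: 6.1
ee_pos: [0.4927, 0.2683, 0.2418]
tcp_rot: [-179.9, 0.4, 44.0]
wrist_force: [0.6, -0.7, -0.4]
opening: 0.02
```

```bash
python3 go.py R 0.17
```

```text
t 6.1 pos [0.4927 0.2683 0.2418] rpy [-179.87    0.39   44.02] F [ 0.6 -0.7 -0.4] open 0.02 q [28.6  6.9 12.1 95.6  0.  74.5]
tool shift cm [ 0.4  -0.31  7.18] turn [-0.13  0.39  0.32]
```

Request:
{"name": "play_rows", "arguments": {
  "rows": [
    [0.9,[0.4,-0.3,1.5],[-0.1,0.4,0]],
    [0.9,[0,0,3],[0,0,0]],
    [0.9,[0,0,2.2],[0,0,0]],
    [0.9,[0,0,0],[0,0,0]],
    [0.9,[0,0,0],[0,0,0]]
  ]
}}

```text
time: 6.6
ee_pos: [0.4954, 0.269, 0.1713]
tcp_rot: [180.0, 0.1, 43.9]
wrist_force: [0.2, -0.4, -0.0]
opening: 0.0206
```

```bash
python3 go.py R 0.17; python3 - <<'E'
from workcell import camera
from h import *
s=camera('side')
crop(s,'pics/a5.png',225,115,325,245,4.5)
p=camera('top')
crop(p,'pics/a6.png',115,165,215,250,5)
X=np.array([.493,.273,.062]); print((P(s,X)-[225,115])*4.5)
E
```

```text
t 6.6 pos [0.4954 0.269  0.1713] rpy [1.7997e+02 1.1000e-01 4.3890e+01] F [ 0.2 -0.4 -0. ] open 0.0206 q [28.5  6.1  3.4 87.4 -0.1 74.6]
tool shift cm [ 0.11 -0.45  0.13] turn [0.03 0.11 0.19]
[[163.23907935 476.5620516 ]]
```

View pics/a5.png

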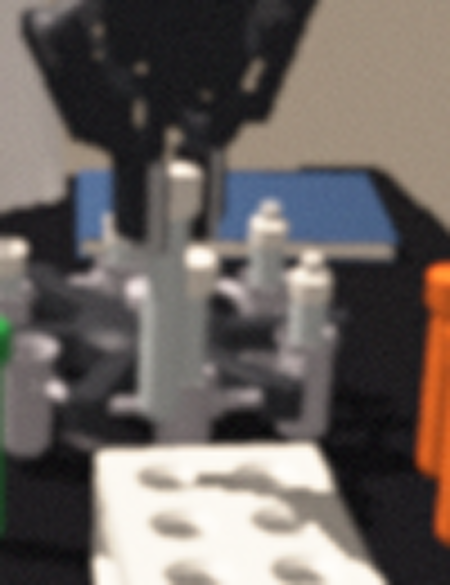

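View pics/a6.png

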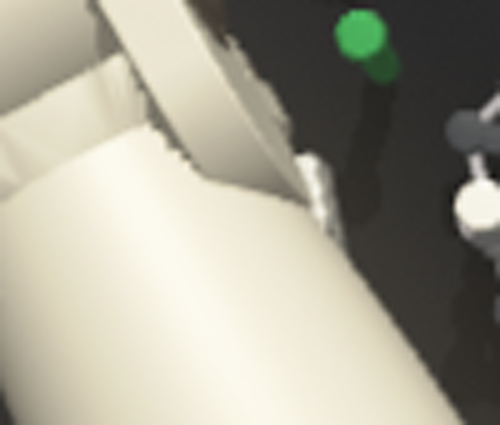

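```bash
python3 - <<'E'
from h import *
import pickle
p,s=pickle.load(open('p0.pkl','rb'))
for z in (.19,.171,.085): print((P(s,[.4954,.269,z])-[225,115])*4.5)
E
```

```text
[[168.64182017 172.79040691]]
[[166.93763108 219.72740123]]
[[159.62982495 420.99993442]]
```

Request:
{"name": "play_rows", "arguments": {
  "rows": [
    [0.9,[0.1,-0.5,0],[0,0,0]],
    [0.9,[0,0,1],[0,0,0]],
    [0.9,[0,0,1.5],[0,0,0]],
    [0.9,[0,0,1.5],[0,0,0]],
    [0.9,[0,0,0],[0,0,0]]
  ]
}}

```text
time: 7.2
ee_pos: [0.4937, 0.2743, 0.1316]
tcp_rot: [179.9, -0.2, 43.9]
wrist_force: [-0.9, 0.5, -0.5]
opening: 0.0204
```

```bash
python3 go.py R 0.103
```

```text
t 7.2 pos [0.4937 0.2743 0.1316] rpy [ 1.7989e+02 -1.7000e-01  4.3900e+01] F [-0.9  0.5 -0.5] open 0.0204 q [29.1  6.  -1.  82.7 -0.1 75.2]
tool shift cm [-0.15  0.04  2.86] turn [ 0.11 -0.17  0.2 ]
```

Bottom is at ~45 mm, already inside the hole with no force. Continue and release.

Request:
{"name": "play_rows", "arguments": {
  "rows": [
    [0.9,[-0.1,0,1],[0,0,0]],
    [0.9,[0,0,1.2],[0,0,0]],
    [0.9,[0,0,0.7],[0,0,0]],
    [0.9,[0,0,0],[0,0,0]],
    [0.4,[0,0,0],[0,0,0]],
    [0.4,[0,0,0],[0,0,0]],
    [0.4,[0,0,0],[0,0,0]],
    [0.4,[0,0,0],[0,0,0]],
    [0.4,[0,0,0],[0,0,0]]
  ]
}}

```text
time: 8.1
ee_pos: [0.4936, 0.2741, 0.101]
tcp_rot: [179.9, -0.3, 43.9]
wrist_force: [-0.1, -0.6, 0.4]
opening: 0.0513
```

```bash
python3 go.py R 0.103
```

```text
t 8.1 pos [0.4936 0.2741 0.101 ] rpy [179.86  -0.28  43.91] F [-0.1 -0.6  0.4] open 0.0513 q [29.1  6.2 -4.2 79.3 -0.1 75.2]
tool shift cm [-0.11  0.04 -0.2 ] turn [ 0.14 -0.28  0.21]
```

Lift to 0.2, then over to C.

Request:
{"name": "play_rows", "arguments": {
  "rows": [
    [0.4,[0,0,-2],[0,0,0]],
    [0.4,[0,0,-4],[0,0,0]],
    [0.4,[0,0,-3.5],[0,0,0]],
    [0.4,[0,0,0],[0,0,0]]
  ]
}}

```text
time: 8.5
ee_pos: [0.4923, 0.2735, 0.1984]
tcp_rot: [179.9, -0.2, 43.9]
wrist_force: [-0.2, 0.8, -0.1]
opening: 0.0513
```

```bash
python3 go.py C 0.19
```

```text
t 8.5 pos [0.4923 0.2735 0.1984] rpy [ 1.7989e+02 -1.6000e-01  4.3910e+01] F [-0.2  0.8 -0.1] open 0.0513 q [29.1  5.9  6.2 90.1 -0.1 75.2]
tool shift cm [-15.96   7.4    0.81] turn [ 0.11 -0.16  0.21]
```

Request:
{"name": "play_rows", "arguments": {
  "rows": [
    [0.4,[-2,0.9,0],[0,0,0]],
    [0.4,[-3.7,1.7,0],[0,0,0]],
    [0.4,[-4,1.8,0],[0,0,0]],
    [0.4,[-3.7,1.7,0],[0,0,0]],
    [0.4,[-1.8,0.9,0.5],[0,0,0]],
    [0.4,[0,0,0],[0,0,0]],
    [0.4,[0,0,0],[0,0,0]]
  ]
}}

```text
time: 9.2
ee_pos: [0.4296, 0.1135, 0.1909]
tcp_rot: [179.8, -0.3, 44.0]
wrist_force: [1.1, 0.4, 0.2]
opening: 0.0511
```

```bash
python3 go.py C 0.16
```

```text
t 9.2 pos [0.4296 0.1135 0.1909] rpy [179.84  -0.26  43.98] F [1.1 0.4 0.2] open 0.0511 q [ 14.8 -10.5 -10.5  89.7  -0.   60.8]
tool shift cm [-0.36  0.23  3.09] turn [ 0.16 -0.26  0.28]
```

Request:
{"name": "play_rows", "arguments": {
  "rows": [
    [0.4,[-0.35,0.25,1],[0.1,-0.2,0]],
    [0.4,[0,0,3],[0,0,0]],
    [0.4,[0,0,3],[0,0,0]],
    [0.4,[0,0,2],[0,0,0]],
    [0.4,[0,0,0],[0,0,0]],
    [0.4,[0,0,0],[0,0,0]]
  ]
}}

```text
time: 9.8
ee_pos: [0.4301, 0.1126, 0.0948]
tcp_rot: [-180.0, 0.0, 44.3]
wrist_force: [0.9, 0.1, 0.1]
opening: 0.0514
```

```bash
python3 go.py C 0.080
```

```text
t 9.8 pos [0.4301 0.1126 0.0948] rpy [-1.7998e+02  3.0000e-02  4.4290e+01] F [0.9 0.1 0.1] open 0.0514 q [ 14.7  -9.8 -20.5  79.3   0.   60.4]
tool shift cm [-0.32  0.13  1.48] turn [-0.02  0.03  0.59]
```

Request:
{"name": "play_rows", "arguments": {
  "rows": [
    [0.4,[-0.35,0.15,1.2],[0,0,0.5]],
    [0.4,[0,0,0.4],[0,0,0]],
    [0.4,[0,0,0],[0,0,0]],
    [0.9,[0,0,0],[0,0,0]],
    [0.9,[0,0,0],[0,0,0]],
    [0.9,[0,0,0],[0,0,0]],
    [0.9,[0,0,0],[0,0,0]],
    [0.9,[0,0,0],[0,0,0]]
  ]
}}

```text
time: 10.6
ee_pos: [0.4306, 0.1097, 0.081]
tcp_rot: [179.9, -0.2, 43.8]
wrist_force: [0.1, -1.1, -0.0]
opening: 0.017
```

```bash
python3 go.py C 0.080
```

```text
t 10.6 pos [0.4306 0.1097 0.081 ] rpy [179.89  -0.21  43.79] F [ 0.1 -1.1 -0. ] open 0.017 q [ 14.3  -9.9 -22.1  77.5   0.   60.5]
tool shift cm [-0.15 -0.11  0.1 ] turn [ 0.11 -0.21  0.09]
```

Request:
{"name": "play_rows", "arguments": {
  "rows": [
    [0.9,[0,0,-1],[0,0,0]],
    [0.9,[0,0,-3],[0,0,0]],
    [0.9,[0,0,-4],[0,0,0]],
    [0.9,[0,0,-4],[0,0,0]],
    [0.9,[0,0,-1],[0,0,0]],
    [0.9,[0,0,0],[0,0,0]],
    [0.9,[0,0,0],[0,0,0]]
  ]
}}

```text
time: 11.3
ee_pos: [0.4292, 0.1094, 0.2179]
tcp_rot: [179.9, -0.2, 43.8]
wrist_force: [-0.3, 1.0, -0.6]
opening: 0.0173
```

```bash
python3 go.py A 0.2; python3 - <<'E'
from workcell import camera
from h import *
s=camera('side')
crop(s,'pics/b1.png',205,75,335,255,3.3)
o=[205,75]
for z in (.22,.148): print((P(s,[.4306,.1097,z])-o)*3.3)
E
```

```text
t 11.3 pos [0.4292 0.1094 0.2179] rpy [179.9   -0.22  43.8 ] F [-0.3  1.  -0.6] open 0.0173 q [ 14.3 -10.3  -7.3  92.7   0.   60.5]
tool shift cm [11.95  6.91  1.84] turn [ 0.1  -0.22  0.1 ]
[[304.64462976 141.91018474]]
[[297.17729728 252.90920444]]
```

View pics/b1.png

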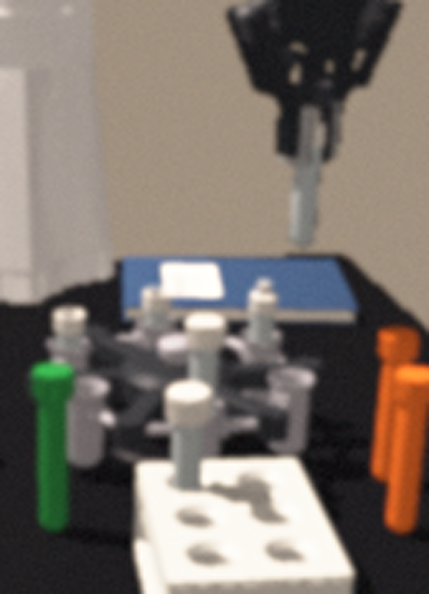

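Request:
{"name": "play_rows", "arguments": {
  "rows": [
    [0.9,[1.2,0.7,0],[0,0,0]],
    [0.9,[3,1.8,0],[0,0,0]],
    [0.9,[3.5,2,0],[0,0,0]],
    [0.9,[2.8,1.6,0],[0,0,0]],
    [0.9,[1.1,0.6,0.5],[0,0,0]],
    [0.9,[0,0,0],[0,0,0]],
    [0.9,[0,0,0],[0,0,0]]
  ]
}}

```text
time: 12.05
ee_pos: [0.5598, 0.1414, 0.2016]
tcp_rot: [-179.7, 0.5, 43.8]
wrist_force: [-1.4, -0.5, -0.6]
opening: 0.0167
```

```bash
python3 go.py A 0.16
```

```text
t 12.05 pos [0.5598 0.1414 0.2016] rpy [-179.68    0.54   43.8 ] F [-1.4 -0.5 -0.6] open 0.0167 q [14.2  8.7  9.7 91.6  0.  60.4]
tool shift cm [0.35 0.21 4.16] turn [-0.32  0.54  0.1 ]
```

Request:
{"name": "play_rows", "arguments": {
  "rows": [
    [0.9,[0.4,0.25,1.5],[-0.3,0.5,0]],
    [0.9,[0,0,2.5],[0,0,0]],
    [0.9,[0,0,1.7],[0,0,0]],
    [0.9,[0,0,0],[0,0,0]],
    [0.9,[0,0,0],[0,0,0]]
  ]
}}

```text
time: 12.55
ee_pos: [0.56, 0.1413, 0.1432]
tcp_rot: [-179.9, 0.1, 43.8]
wrist_force: [0.9, -0.6, -0.4]
opening: 0.017
```

```bash
python3 go.py A 0.083; python3 - <<'E'
from workcell import camera
from h import *
s=camera('side')
crop(s,'pics/b2.png',205,115,275,215,6)
E
```

```text
t 12.55 pos [0.56   0.1413 0.1432] rpy [-1.7994e+02  1.0000e-01  4.3800e+01] F [ 0.9 -0.6 -0.4] open 0.017 q [14.2  8.   2.4 84.5 -0.  60.4]
tool shift cm [0.32 0.16 6.02] turn [-0.06  0.1   0.1 ]
```

View pics/b2.png

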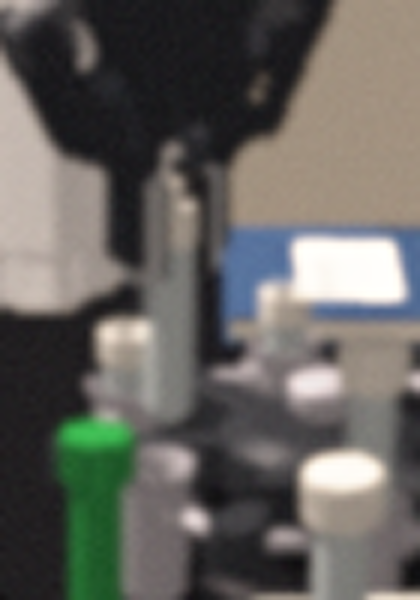

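Request:
{"name": "play_rows", "arguments": {
  "rows": [
    [0.9,[0.4,0.2,0],[0,0,0]],
    [0.9,[0,0,1],[0,0,0]],
    [0.9,[0,0,1.5],[0,0,0]],
    [0.9,[0,0,1],[0,0,0]],
    [0.9,[0,0,0],[0,0,0]]
  ]
}}

```text
time: 13.1
ee_pos: [0.5655, 0.1429, 0.1079]
tcp_rot: [179.9, -0.1, 43.8]
wrist_force: [-1.0, 0.3, 0.5]
opening: 0.0168
```

```bash
python3 go.py A 0.083
```

```text
t 13.1 pos [0.5655 0.1429 0.1079] rpy [ 1.7995e+02 -8.0000e-02  4.3800e+01] F [-1.   0.3  0.5] open 0.0168 q [14.2  8.9 -0.5 80.5 -0.  60.4]
tool shift cm [-0.2  -0.11  2.49] turn [ 0.05 -0.08  0.1 ]
```

Request:
{"name": "play_rows", "arguments": {
  "rows": [
    [0.9,[-0.15,-0.1,0.7],[0,0,0]],
    [0.9,[0,0,1],[0,0,0]],
    [0.9,[0,0,0.7],[0,0,0]],
    [0.9,[0,0,0],[0,0,0]],
    [0.9,[0,0,0],[0,0,0]]
  ]
}}

```text
time: 13.6
ee_pos: [0.5634, 0.1426, 0.0811]
tcp_rot: [180.0, -0.1, 43.8]
wrist_force: [1.0, 0.2, -0.4]
opening: 0.0169
```

```bash
python3 go.py A 0.083
```

```text
t 13.6 pos [0.5634 0.1426 0.0811] rpy [ 1.7997e+02 -6.0000e-02  4.3800e+01] F [ 1.   0.2 -0.4] open 0.0169 q [14.2  9.1 -3.3 77.6  0.  60.4]
tool shift cm [-0.03  0.02 -0.19] turn [ 0.03 -0.06  0.1 ]
```

Release and lift, then go to E.

Request:
{"name": "play_rows", "arguments": {
  "rows": [
    [0.4,[0,0,0],[0,0,0]],
    [0.4,[0,0,0],[0,0,0]],
    [0.4,[0,0,0],[0,0,0]],
    [0.4,[0,0,0],[0,0,0]],
    [0.4,[0,0,-1],[0,0,0]],
    [0.4,[0,0,-3],[0,0,0]],
    [0.4,[0,0,-4],[0,0,0]],
    [0.4,[0,0,-2],[0,0,0]],
    [0.4,[0,0,0],[0,0,0]]
  ]
}}

```text
time: 14.5
ee_pos: [0.5628, 0.1424, 0.1881]
tcp_rot: [179.9, -0.1, 43.8]
wrist_force: [1.1, -0.2, 0.5]
opening: 0.0511
```

```bash
python3 go.py E 0.18; python3 - <<'E'
from workcell import camera
from h import *
s=camera('side')
crop(s,'pics/b3.png',165,75,325,225,4)
E
```

```text
t 14.5 pos [0.5628 0.1424 0.1881] rpy [ 1.7995e+02 -9.0000e-02  4.3800e+01] F [ 1.1 -0.2  0.5] open 0.0511 q [14.2  8.3  7.7 89.3  0.  60.4]
tool shift cm [-11.99   6.95   0.79] turn [ 0.05 -0.09  0.1 ]
```

View pics/b3.png

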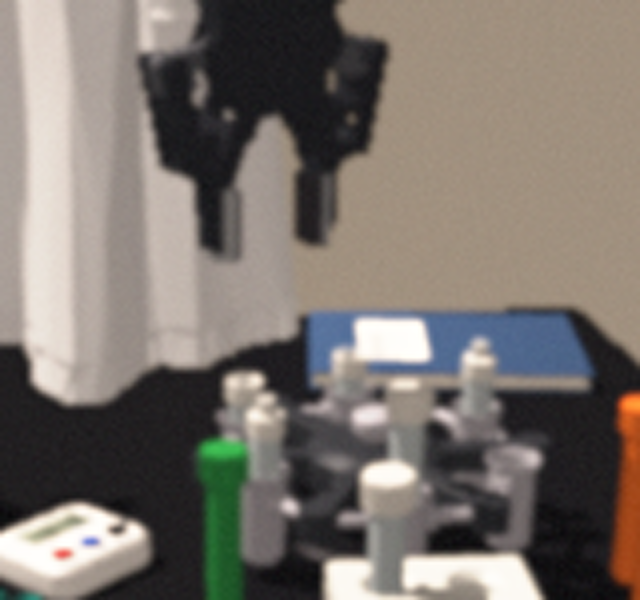

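Request:
{"name": "play_rows", "arguments": {
  "rows": [
    [0.4,[-1.5,0,0],[0,0,0]],
    [0.4,[-3,0,0],[0,0,0]],
    [0.4,[-3.5,0,0],[0,0,0]],
    [0.4,[-3,1,0],[0,0,0]],
    [0.4,[-1,1.5,0],[0,0,0]],
    [0.4,[0,1.5,0],[0,0,0]],
    [0.4,[0,1,0],[0,0,0]],
    [0.4,[0,0,0],[0,0,0]],
    [0.4,[0,0,0],[0,0,0]]
  ]
}}

```text
time: 15.45
ee_pos: [0.5076, 0.02, 0.1781]
tcp_rot: [-179.7, 0.4, 43.9]
wrist_force: [0.4, 0.7, -0.4]
opening: 0.051
```

```bash
python3 go.py E 0.18
```

```text
t 15.45 pos [0.5076 0.02   0.1781] rpy [-179.67    0.38   43.88] F [ 0.4  0.7 -0.4] open 0.051 q [ 2.3 -1.1 -3.3 88.3 -0.  48.4]
tool shift cm [ 0.47  1.94 -0.2 ] turn [-0.33  0.38  0.18]
```

Request:
{"name": "play_rows", "arguments": {
  "rows": [
    [0.4,[0.3,0.8,0],[-0.3,0.4,0]],
    [0.4,[0.2,0.7,0],[0,0,0]],
    [0.4,[0,0,0],[0,0,0]],
    [0.4,[0,0,0],[0,0,0]]
  ]
}}

```text
time: 15.85
ee_pos: [0.5233, 0.0137, 0.1773]
tcp_rot: [-179.9, -0.0, 44.0]
wrist_force: [-0.5, -0.6, 1.5]
opening: 0.0509
```

```bash
python3 go.py E 0.11; python3 - <<'E'
from workcell import camera
from h import *
s=camera('side');p=camera('top')
crop(s,'pics/e1.png',165,55,325,205,4)
crop(p,'pics/e2.png',165,75,325,225,4)
E
```

```text
t 15.85 pos [0.5233 0.0137 0.1773] rpy [-1.7994e+02 -1.0000e-02  4.4010e+01] F [-0.5 -0.6  1.5] open 0.0509 q [ 1.5  0.5 -1.7 87.8  0.  47.5]
tool shift cm [-0.22  0.4   6.73] turn [-0.06 -0.01  0.31]
```

View pics/e1.png

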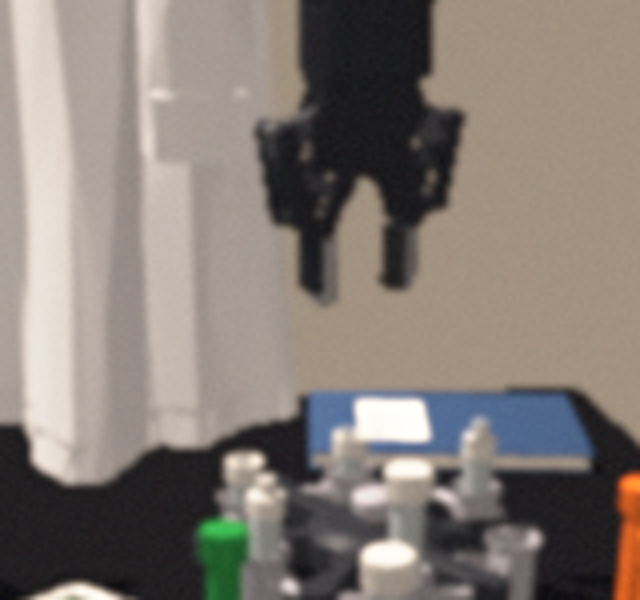

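View pics/e2.png

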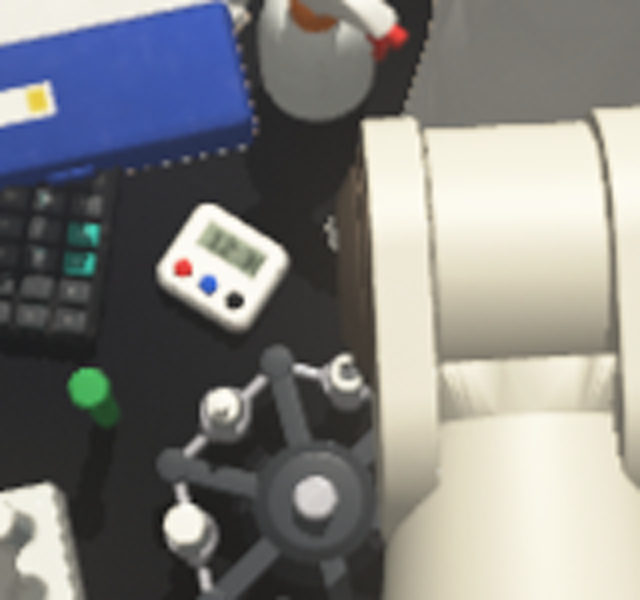

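Request:
{"name": "play_rows", "arguments": {
  "rows": [
    [0.4,[-0.2,0.3,1],[0,0,0]],
    [0.4,[0,0,3],[0,0,0]],
    [0.4,[0,0,2.5],[0,0,0]],
    [0.4,[0,0,0],[0,0,0]],
    [0.4,[0,0,0],[0,0,0]]
  ]
}}

```text
time: 16.45
ee_pos: [0.5234, 0.0097, 0.1097]
tcp_rot: [180.0, -0.1, 44.0]
wrist_force: [-0.1, 0.1, 0.5]
opening: 0.051
```

```bash
python3 go.py E 0.076; python3 - <<'E'
from workcell import camera
from h import *
s=camera('side')
crop(s,'pics/e3.png',225,95,305,195,6)
E
```

```text
t 16.45 pos [0.5234 0.0097 0.1097] rpy [ 1.800e+02 -6.000e-02  4.403e+01] F [-0.1  0.1  0.5] open 0.051 q [ 1.   0.8 -8.9 80.2  0.  47. ]
tool shift cm [0.04 0.1  3.37] turn [ 0.   -0.06  0.33]
```

View pics/e3.png

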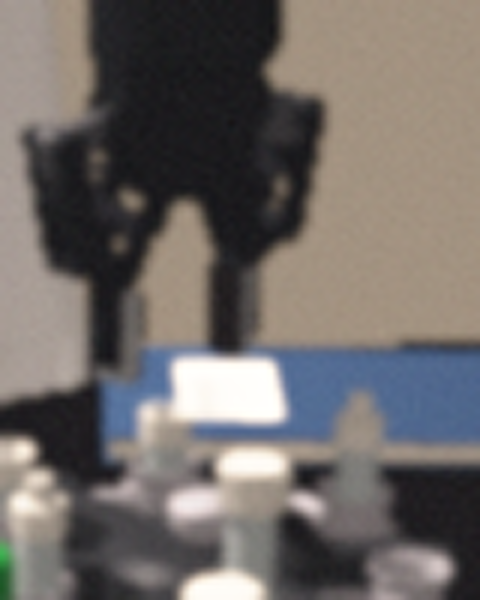

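Request:
{"name": "play_rows", "arguments": {
  "rows": [
    [0.4,[0,0,1.5],[0,0,0]],
    [0.4,[0,0,1.3],[0,0,0]],
    [0.4,[0,0,0.4],[0,0,0]],
    [0.4,[0,0,0],[0,0,0]],
    [0.4,[0,0,0],[0,0,0]]
  ]
}}

```text
time: 17.0
ee_pos: [0.5246, 0.0097, 0.0773]
tcp_rot: [179.9, -0.2, 44.0]
wrist_force: [-0.5, 0.1, 0.9]
opening: 0.0511
```

```bash
python3 go.py E 0.076
```

```text
t 17.0 pos [0.5246 0.0097 0.0773] rpy [179.87  -0.2   44.04] F [-0.5  0.1  0.9] open 0.0511 q [  1.    1.3 -12.   76.5   0.   47. ]
tool shift cm [-0.04  0.02  0.13] turn [ 0.13 -0.2   0.34]
```

Request:
{"name": "play_rows", "arguments": {
  "rows": [
    [0.9,[0,0,0],[0,0,0]],
    [0.9,[0,0,0],[0,0,0]],
    [0.9,[0,0,0],[0,0,0]],
    [0.9,[0,0,0],[0,0,0]],
    [0.9,[0,0,0],[0,0,0]],
    [0.9,[0,0,0],[0,0,0]]
  ]
}}

```text
time: 17.6
ee_pos: [0.5254, 0.0097, 0.0787]
tcp_rot: [179.8, -0.3, 44.0]
wrist_force: [-1.0, -0.4, 1.0]
opening: 0.0198
```

```bash
python3 go.py E 0.076; python3 - <<'E'
from workcell import camera
from h import *
s=camera('side')
crop(s,'pics/e4.png',225,95,305,195,6)
E
```

```text
t 17.6 pos [0.5254 0.0097 0.0787] rpy [179.79  -0.28  44.05] F [-1.  -0.4  1. ] open 0.0198 q [  1.    1.3 -11.9  76.5   0.   47. ]
tool shift cm [-0.1  -0.03  0.27] turn [ 0.21 -0.28  0.35]
```

View pics/e4.png

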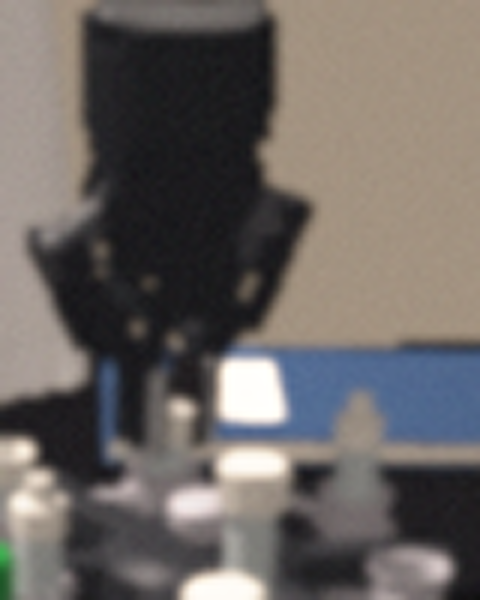

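Request:
{"name": "play_rows", "arguments": {
  "rows": [
    [0.9,[0,0,-1],[0,0,0]],
    [0.9,[0,0,-2],[0,0,0]],
    [0.9,[0,0,-3.5],[0,0,0]],
    [0.9,[0,0,-4],[0,0,0]],
    [0.9,[0,0,-2],[0,0,0]],
    [0.9,[0,-1,0],[0,0,0]],
    [0.9,[0,-2,0],[0,0,0]],
    [0.9,[0,0,0],[0,0,0]]
  ]
}}

```text
time: 18.45
ee_pos: [0.502, 0.032, 0.2115]
tcp_rot: [179.8, -0.3, 44.0]
wrist_force: [0.2, -1.4, -0.9]
opening: 0.0195
```

```bash
python3 go.py C 0.2; python3 - <<'E'
from workcell import camera
from h import *
s=camera('side')
crop(s,'pics/e5.png',205,75,325,205,4.5)
E
```

```text
t 18.45 pos [0.502  0.032  0.2115] rpy [179.79  -0.32  43.99] F [ 0.2 -1.4 -0.9] open 0.0195 q [ 3.6 -2.4 -0.8 91.2  0.  49.6]
tool shift cm [  0.1  -10.67   1.11] turn [ 0.21 -0.32  0.29]
```

View pics/e5.png

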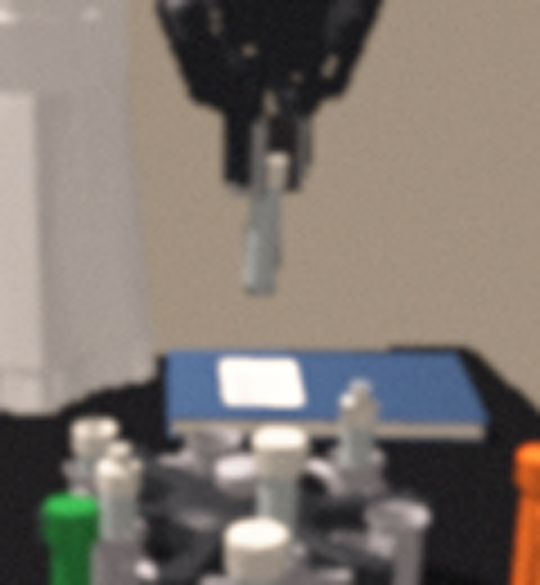

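Short tube is held upright. On to C.

Request:
{"name": "play_rows", "arguments": {
  "rows": [
    [0.9,[0,-1.2,0],[0.2,-0.3,0]],
    [0.9,[0,-2.8,0],[0,0,0]],
    [0.9,[0,-3.2,0],[0,0,0]],
    [0.9,[0,-2.2,0],[0,0,0]],
    [0.9,[0,-0.8,0.5],[0,0,0]],
    [0.9,[0,0,0],[0,0,0]],
    [0.9,[0,0,0],[0,0,0]]
  ]
}}

```text
time: 19.2
ee_pos: [0.4274, 0.1072, 0.2018]
tcp_rot: [-179.8, 0.4, 43.9]
wrist_force: [-0.4, -0.4, -0.1]
opening: 0.0193
```

```bash
python3 go.py C 0.135
```

```text
t 19.2 pos [0.4274 0.1072 0.2018] rpy [-179.81    0.36   43.91] F [-0.4 -0.4 -0.1] open 0.0193 q [ 14.1 -10.2  -9.   91.6  -0.   60.2]
tool shift cm [ 0.29 -0.05  6.68] turn [-0.19  0.36  0.21]
```

Request:
{"name": "play_rows", "arguments": {
  "rows": [
    [0.9,[0.3,0,1.5],[-0.2,0.4,0]],
    [0.9,[0,0,3],[0,0,0]],
    [0.9,[0,0,1.5],[0,0,0]],
    [0.9,[0,0,0],[0,0,0]],
    [0.9,[0,0,0],[0,0,0]]
  ]
}}

```text
time: 19.7
ee_pos: [0.4324, 0.1066, 0.1398]
tcp_rot: [179.9, -0.0, 43.7]
wrist_force: [1.1, 0.0, 0.5]
opening: 0.0192
```

```bash
python3 go.py C 0.08; python3 - <<'E'
from workcell import camera
from h import *
s=camera('side')
crop(s,'pics/c1.png',255,115,325,215,6)
E
```

```text
t 19.7 pos [0.4324 0.1066 0.1398] rpy [ 1.7994e+02 -3.0000e-02  4.3680e+01] F [1.1 0.  0.5] open 0.0192 q [ 13.9 -10.3 -15.9  84.3  -0.   60.2]
tool shift cm [-0.08 -0.47  5.98] turn [ 0.06 -0.03 -0.02]
```

View pics/c1.png

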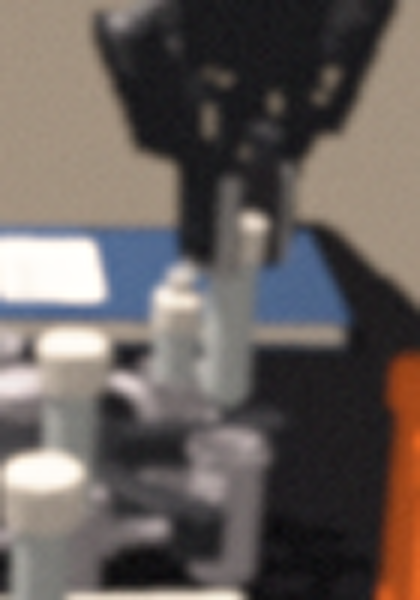

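Request:
{"name": "play_rows", "arguments": {
  "rows": [
    [0.9,[0,-0.45,0],[0,0,0]],
    [0.9,[0,0,1],[0,0,0]],
    [0.9,[0,0,1.2],[0,0,0]],
    [0.9,[0,0,0],[0,0,0]]
  ]
}}

```text
time: 20.15
ee_pos: [0.4305, 0.1102, 0.1184]
tcp_rot: [179.8, -0.2, 43.7]
wrist_force: [0.1, 0.4, 0.6]
opening: 0.0187
```

```bash
python3 go.py C 0.08
```

```text
t 20.15 pos [0.4305 0.1102 0.1184] rpy [179.84  -0.2   43.65] F [0.1 0.4 0.6] open 0.0187 q [ 14.4 -10.5 -18.5  81.7  -0.   60.7]
tool shift cm [-0.2  -0.08  3.84] turn [ 0.16 -0.2  -0.05]
```

Request:
{"name": "play_rows", "arguments": {
  "rows": [
    [0.9,[-0.15,-0.1,0.8],[0.1,-0.2,0]],
    [0.9,[0,0,1.3],[0,0,0]],
    [0.9,[0,0,1.1],[0,0,0]],
    [0.9,[0,0,0.3],[0,0,0]],
    [0.9,[0,0,0],[0,0,0]]
  ]
}}

```text
time: 20.65
ee_pos: [0.4283, 0.1099, 0.0795]
tcp_rot: [180.0, 0.1, 43.7]
wrist_force: [0.7, 0.4, 1.4]
opening: 0.019
```

```bash
python3 go.py C 0.08; python3 - <<'E'
from workcell import camera
from h import *
s=camera('side')
crop(s,'pics/c2.png',255,115,325,215,6)
E
```

```text
t 20.65 pos [0.4283 0.1099 0.0795] rpy [1.7998e+02 5.0000e-02 4.3670e+01] F [0.7 0.4 1.4] open 0.019 q [ 14.4  -9.9 -22.3  77.6  -0.   60.8]
tool shift cm [ 0.    0.06 -0.05] turn [ 0.02  0.05 -0.03]
```

View pics/c2.png

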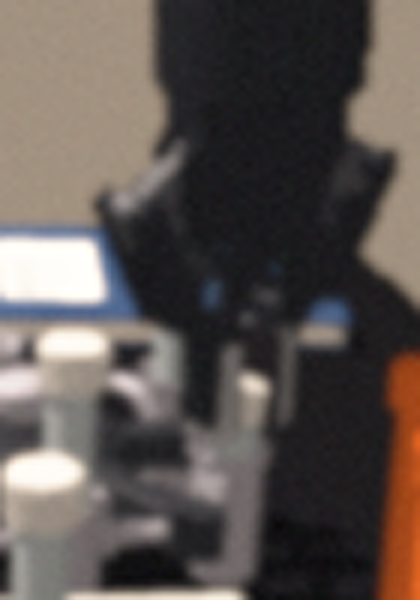

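Seated. Release, rise, go back to the rack.

Request:
{"name": "play_rows", "arguments": {
  "rows": [
    [0.4,[0,0,0],[0,0,0]],
    [0.4,[0,0,0],[0,0,0]],
    [0.4,[0,0,0],[0,0,0]],
    [0.4,[0,0,0],[0,0,0]],
    [0.4,[0,0,-1],[0,0,0]],
    [0.4,[0,0,-4],[0,0,0]],
    [0.4,[0,0,-4],[0,0,0]],
    [0.4,[0,0,-2.5],[0,0,0]],
    [0.4,[0,0,0],[0,0,0]]
  ]
}}

```text
time: 21.6
ee_pos: [0.4277, 0.1098, 0.2024]
tcp_rot: [179.9, 0.0, 43.7]
wrist_force: [-0.9, 0.5, -0.1]
opening: 0.0509
```

```bash
python3 go.py R 0.18; python3 - <<'E'
from workcell import camera
from h import *
s=camera('side')
crop(s,'pics/c3.png',205,125,325,255,4.5)
E
```

```text
t 21.6 pos [0.4277 0.1098 0.2024] rpy [1.7993e+02 1.0000e-02 4.3660e+01] F [-0.9  0.5 -0.1] open 0.0509 q [ 14.4 -10.5  -9.2  91.2  -0.1  60.8]
tool shift cm [15.99 -7.3   2.23] turn [ 0.07  0.01 -0.04]
```

View pics/c3.png

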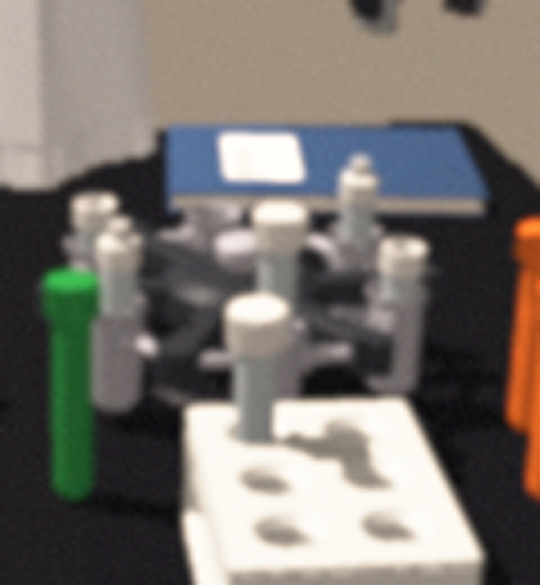

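Request:
{"name": "play_rows", "arguments": {
  "rows": [
    [0.4,[2,-0.9,0],[0,0,0]],
    [0.4,[3.7,-1.7,0],[0,0,0]],
    [0.4,[4,-1.8,0],[0,0,0]],
    [0.4,[3.7,-1.7,0],[0,0,0]],
    [0.4,[1.8,-0.8,0.5],[0,0,0]],
    [0.4,[0,0,0],[0,0,0]],
    [0.4,[0,0,0],[0,0,0]]
  ]
}}

```text
time: 22.35
ee_pos: [0.4901, 0.2689, 0.1901]
tcp_rot: [-180.0, 0.4, 43.5]
wrist_force: [-0.2, 0.2, -0.4]
opening: 0.0512
```

```bash
python3 go.py R 0.15; python3 - <<'E'
from h import *
import pickle
p,s=pickle.load(open('p0.pkl','rb'))
print(atz(s,(262.3,193.4),.119))
E
```

```text
t 22.35 pos [0.4901 0.2689 0.1901] rpy [-179.97    0.44   43.54] F [-0.2  0.2 -0.4] open 0.0512 q [28.8  5.9  5.3 89.8 -0.1 75.3]
tool shift cm [ 0.52 -0.09  4.01] turn [-0.03  0.44 -0.16]
[0.49289553 0.27831293 0.119     ]
```

Request:
{"name": "play_rows", "arguments": {
  "rows": [
    [0.4,[0.5,-0.2,1],[0,0.4,0]],
    [0.4,[0,0,3],[0,0,0]],
    [0.4,[0,0,2.5],[0,0,0]],
    [0.4,[0,0,1.2],[0,0,0]],
    [0.4,[0,0,0],[0,0,0]],
    [0.4,[0,0,0],[0,0,0]]
  ]
}}

```text
time: 22.95
ee_pos: [0.4916, 0.27, 0.11]
tcp_rot: [180.0, -0.1, 43.3]
wrist_force: [-0.1, -0.0, -0.3]
opening: 0.0513
```

```bash
python3 go.py R 0.101
```

```text
t 22.95 pos [0.4916 0.27   0.11  ] rpy [ 1.7999e+02 -9.0000e-02  4.3280e+01] F [-0.1 -0.  -0.3] open 0.0513 q [28.8  5.8 -3.6 80.5  0.  75.5]
tool shift cm [ 0.31 -0.12  0.9 ] turn [ 0.01 -0.09 -0.42]
```

Request:
{"name": "play_rows", "arguments": {
  "rows": [
    [0.4,[0.35,-0.2,0.7],[0,0,-0.4]],
    [0.4,[0,0,0.3],[0,0,0]],
    [0.4,[0,0,0],[0,0,0]],
    [0.9,[0,0,0],[0,0,0]],
    [0.9,[0,0,0],[0,0,0]],
    [0.9,[0,0,0],[0,0,0]],
    [0.9,[0,0,0],[0,0,0]],
    [0.9,[0,0,0],[0,0,0]]
  ]
}}

```text
time: 23.75
ee_pos: [0.4945, 0.275, 0.1032]
tcp_rot: [179.9, -0.4, 43.7]
wrist_force: [-1.1, 0.1, 0.7]
opening: 0.0203
```

```bash
python3 go.py R 0.101
```

```text
t 23.75 pos [0.4945 0.275  0.1032] rpy [179.91  -0.41  43.71] F [-1.1  0.1  0.7] open 0.0203 q [29.1  6.3 -3.9 79.4  0.  75.4]
tool shift cm [-0.25  0.04  0.22] turn [ 0.09 -0.41  0.01]
```

Held (bottom is 89 mm below the TCP). Lift.

Request:
{"name": "play_rows", "arguments": {
  "rows": [
    [0.9,[0,0,-1],[0,0,0]],
    [0.9,[0,0,-2],[0,0,0]],
    [0.9,[0,0,-3.5],[0,0,0]],
    [0.9,[0,0,-4],[0,0,0]],
    [0.9,[0,0,-3],[0,0,0]],
    [0.9,[0,0,-1.5],[0,0,0]],
    [0.9,[0,0,0],[0,0,0]],
    [0.9,[0,0,0],[0,0,0]]
  ]
}}

```text
time: 24.55
ee_pos: [0.4926, 0.2739, 0.2624]
tcp_rot: [179.9, -0.5, 43.7]
wrist_force: [0.6, 0.1, -1.3]
opening: 0.0203
```

```bash
python3 go.py E 0.235; python3 - <<'E'
from workcell import camera
from h import *
s=camera('side')
crop(s,'pics/d1.png',205,75,325,205,4.5)
E
```

```text
t 24.55 pos [0.4926 0.2739 0.2624] rpy [179.91  -0.46  43.7 ] F [ 0.6  0.1 -1.3] open 0.0203 q [29.1  6.9 14.4 97.   0.  75.4]
tool shift cm [-16.    21.33   2.65] turn [ 0.09 -0.46  0.  ]
```

View pics/d1.png

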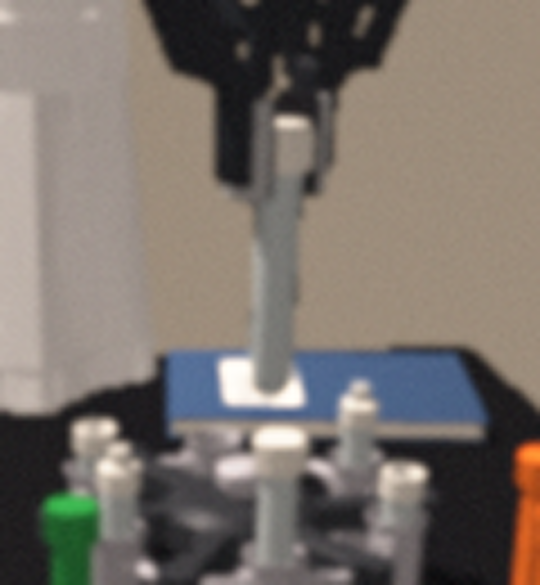

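Request:
{"name": "play_rows", "arguments": {
  "rows": [
    [0.9,[-1.6,1.5,0],[0,-0.4,0]],
    [0.9,[-3,2.8,0],[0,0,0]],
    [0.9,[-3.5,3.3,0],[0,0,0]],
    [0.9,[-3.5,3.3,0],[0,0,0]],
    [0.9,[-2.8,3,0],[0,0,0]],
    [0.9,[-1.2,2,0],[0,0,0]],
    [0.9,[0,1,0],[0,0,0]],
    [0.9,[0,0,0],[0,0,0]],
    [0.9,[0,0,0],[0,0,0]]
  ]
}}

```text
time: 25.5
ee_pos: [0.493, 0.0368, 0.2503]
tcp_rot: [-179.6, 0.8, 43.8]
wrist_force: [-0.4, -0.6, -0.1]
opening: 0.0203
```

```bash
python3 go.py E 0.2
```

```text
t 25.5 pos [0.493  0.0368 0.2503] rpy [-179.6     0.76   43.84] F [-0.4 -0.6 -0.1] open 0.0203 q [ 4.4 -1.6  4.2 96.7 -0.2 50.5]
tool shift cm [0.42 4.2  5.  ] turn [-0.4   0.76  0.14]
```

Request:
{"name": "play_rows", "arguments": {
  "rows": [
    [0.9,[0.2,1,1],[-0.4,0.7,0]],
    [0.9,[0.2,1.5,1.5],[0,0,0]],
    [0.9,[0,1,1],[0,0,0]],
    [0.9,[0,0.3,0.5],[0,0,0]],
    [0.9,[0,0,0],[0,0,0]],
    [0.9,[0,0,0],[0,0,0]]
  ]
}}

```text
time: 26.1
ee_pos: [0.5233, 0.0151, 0.2057]
tcp_rot: [-179.8, 0.2, 44.2]
wrist_force: [0.1, 0.5, -1.2]
opening: 0.0203
```

```bash
python3 go.py E 0.16; python3 - <<'E'
from workcell import camera
from h import *
s=camera('side');p=camera('top')
crop(s,'pics/d2.png',205,75,325,205,4.5)
E
```

```text
t 26.1 pos [0.5233 0.0151 0.2057] rpy [-179.8     0.2    44.15] F [ 0.1  0.5 -1.2] open 0.0203 q [ 1.6  1.   1.9 91.1  0.  47.5]
tool shift cm [-0.31  0.51  4.57] turn [-0.2   0.2   0.45]
```

View pics/d2.png

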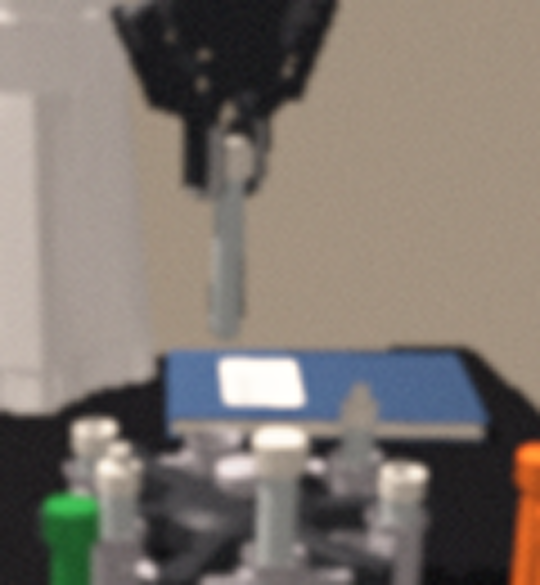

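Request:
{"name": "play_rows", "arguments": {
  "rows": [
    [0.9,[-0.2,0.5,0.5],[-0.2,0.2,0.4]],
    [0.9,[0,0,2],[0,0,0]],
    [0.9,[0,0,1.5],[0,0,0]],
    [0.9,[0,0,0],[0,0,0]],
    [0.9,[0,0,0],[0,0,0]]
  ]
}}

```text
time: 26.7
ee_pos: [0.5261, 0.0096, 0.1662]
tcp_rot: [179.8, -0.2, 43.7]
wrist_force: [-0.0, -0.3, -0.2]
opening: 0.02
```

```bash
python3 go.py E 0.13; python3 - <<'E'
from workcell import camera
from h import *
s=camera('side')
crop(s,'pics/d3.png',215,115,295,215,6)
c=P(s,[[.5244,.0093,.062],[.5244,.0093,.075],[.523,.011,.077]]);print((c-[215,115])*6)
E
```

```text
t 26.7 pos [0.5261 0.0096 0.1662] rpy [179.79  -0.21  43.71] F [-0.  -0.3 -0.2] open 0.02 q [ 1.1  0.5 -3.  86.2 -0.  47.3]
tool shift cm [-0.15 -0.1   3.62] turn [ 0.21 -0.21  0.01]
[[226.0542535  341.85906606]
 [226.88550634 311.57127834]
 [230.23172985 308.39589962]]
```

View pics/d3.png

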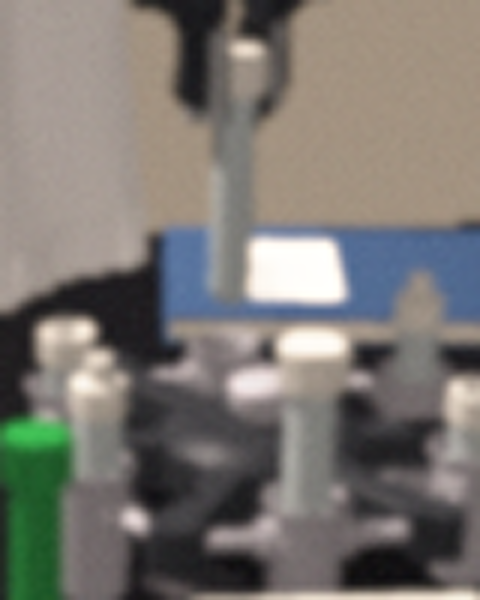

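Request:
{"name": "play_rows", "arguments": {
  "rows": [
    [0.9,[0,0,1],[0.1,-0.1,0]],
    [0.9,[0,0,1.5],[0,0,0]],
    [0.9,[0,0,1.5],[0,0,0]],
    [0.9,[0,0,0],[0,0,0]],
    [0.9,[0,0,0],[0,0,0]]
  ]
}}

```text
time: 27.25
ee_pos: [0.527, 0.0099, 0.124]
tcp_rot: [179.8, -0.2, 43.7]
wrist_force: [0.7, 1.4, 1.6]
opening: 0.0204
```

```bash
python3 go.py E 0.103
```

```text
t 27.25 pos [0.527  0.0099 0.124 ] rpy [179.84  -0.21  43.73] F [0.7 1.4 1.6] open 0.0204 q [ 1.1  0.9 -7.3 81.6  0.  47.3]
tool shift cm [-0.23 -0.13  2.1 ] turn [ 0.16 -0.21  0.03]
```

Request:
{"name": "play_rows", "arguments": {
  "rows": [
    [0.9,[-0.2,-0.1,0.5],[0.1,-0.2,0]],
    [0.9,[0,0,0.8],[0,0,0]],
    [0.9,[0,0,0.7],[0,0,0]],
    [0.9,[0,0,0],[0,0,0]],
    [0.9,[0,0,0],[0,0,0]]
  ]
}}

```text
time: 27.75
ee_pos: [0.5263, 0.0098, 0.104]
tcp_rot: [179.8, -0.2, 43.8]
wrist_force: [1.3, 2.1, 0.7]
opening: 0.02
```

```bash
python3 go.py E 0.103
```

```text
t 27.75 pos [0.5263 0.0098 0.104 ] rpy [179.83  -0.22  43.76] F [1.3 2.1 0.7] open 0.02 q [ 1.1  1.  -9.3 79.4  0.  47.3]
tool shift cm [-0.17 -0.09  0.1 ] turn [ 0.16 -0.22  0.06]
```

Release, rise, back off away from the coat.

Request:
{"name": "play_rows", "arguments": {
  "rows": [
    [0.4,[0,0,0],[0,0,0]],
    [0.4,[0,0,0],[0,0,0]],
    [0.4,[0,0,0],[0,0,0]],
    [0.4,[0,0,0],[0,0,0]],
    [0.4,[0,0,-1],[0,0,0]],
    [0.4,[0,0,-3],[0,0,0]],
    [0.4,[0,0,-4],[0,0,0]],
    [0.4,[0,0,-3.5],[0,0,0]],
    [0.4,[0,-2,-1],[0,0,0]],
    [0.4,[0,-4,0],[0,0,0]],
    [0.4,[0,-4,0],[0,0,0]],
    [0.4,[0,-3,0],[0,0,0]]
  ]
}}

```text
time: 28.95
ee_pos: [0.4322, 0.1045, 0.2361]
tcp_rot: [179.9, -0.1, 43.4]
wrist_force: [0.4, -0.4, -0.5]
opening: 0.0514
```

Request:
{"name": "play_rows", "arguments": {
  "rows": [
    [0.4,[-3,-3,0],[0,0,0]],
    [0.4,[3,-5,0],[0,0,0]],
    [0.4,[4,-5,0],[0,0,0]],
    [0.4,[4,-5,0],[0,0,0]],
    [0.4,[4,-5,0],[0,0,0]],
    [0.4,[4,-4,0],[0,0,0]],
    [0.4,[3,-2,0],[0,0,0]],
    [0.4,[0,0,0],[0,0,0]],
    [0.4,[0,0,0],[0,0,0]]
  ]
}}

```text
time: 29.85
ee_pos: [0.3644, 0.3971, 0.2372]
tcp_rot: [179.8, -0.3, 43.6]
wrist_force: [-0.2, 0.2, 0.8]
opening: 0.051
```

```bash
python3 go.py E 0.235; python3 - <<'E'
from workcell import camera
from h import *
s=camera('side');p=camera('top')
crop(s,'pics/z1.png',175,125,345,255,4.5)
crop(p,'pics/z2.png',195,125,295,245,5)
import cv2; cv2.imwrite('pics/z3.png',p['img'][:,:,::-1])
import pickle; pickle.dump((p,s),open('p1.pkl','wb'))
E
```

```text
t 29.85 pos [0.3644 0.3971 0.2372] rpy [179.8   -0.28  43.61] F [-0.2  0.2  0.8] open 0.051 q [47.6  3.1  7.5 94.2 -0.2 94. ]
tool shift cm [-15.17  39.12   0.28] turn [ 0.2  -0.28 -0.09]
```

View pics/z1.png

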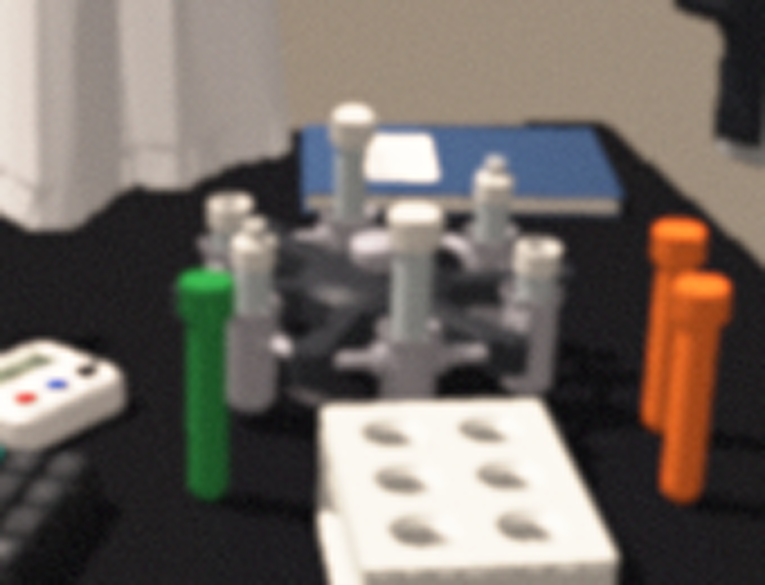

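View pics/z2.png

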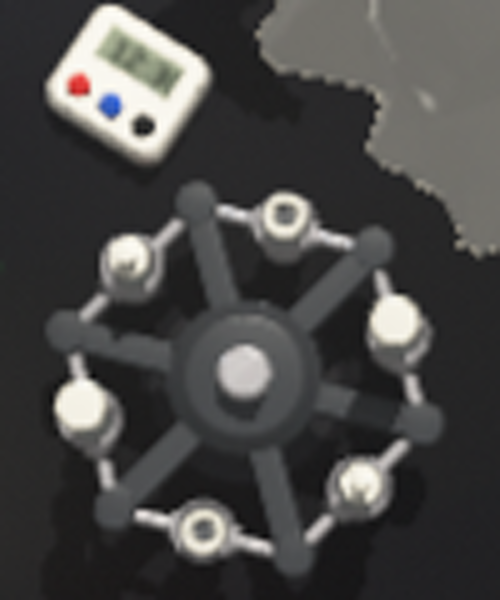

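View pics/z3.png

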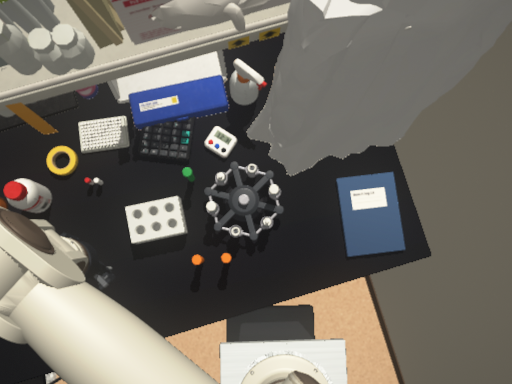

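```bash
python3 - <<'E'
from h import *
import pickle
from go import T
p,s=pickle.load(open('p1.pkl','rb'))
for k,a,b,z in (('E',(396,318),(353,112),.119),('A',(127,258),(257,225),.102),('C',(204,529),(540,247),.084),('B',(80,403),(415,212),.119)):
    u=(np.array(a)+.5)/5-.5+[195,125]; v=(np.array(b)+.5)/4.5-.5+[175,125]
    o1,d1=ray(p,u);o2,d2=ray(s,v)
    t=np.linalg.lstsq(np.c_[d1,-d2],o2-o1,rcond=None)[0]
    X=(o1+d1*t[0]+o2+d2*t[1])/2
    print(k,X.round(4),'expect',T[k].round(4),z,'gap',np.linalg.norm(o1+d1*t[0]-o2-d2*t[1]).round(4))
E
```

```text
E [0.5243 0.014  0.1202] expect [0.5244 0.0093] 0.119 gap 0.0009
A [0.5607 0.1426 0.1017] expect [0.5633 0.1423] 0.102 gap 0.0021
C [0.4278 0.1089 0.0846] expect [0.4287 0.1095] 0.084 gap 0.0006
B [0.4876 0.1653 0.1198] expect [0.4866 0.1647] 0.119 gap 0.0006
```

All tubes are fully down at the expected heights and within the normal lean. Handing in.

```bash
python3 -c "
from workcell import job_done
print(job_done())"
```

```text
the job is handed in; nothing more can be done
None
```

I rearranged the rotor so each tall, medium and short tube stands directly across from the other of its kind. The job is handed in, at about 30 s on the robot's clock.

- **Moves:** I parked one tall tube in the rack. Then I moved a medium tube into its bucket and a short tube into the medium's old bucket. Last, the parked tall tube went into the short's old bucket. The other three tubes were not touched, and the rack is empty again.
- **Last checks:** The final top and side pictures show the matching pairs opposite each other. Measured cap heights of the three moved tubes are within about 1 mm of fully seated.
- **Lean:** The moved tall tube's cap measures about 5 mm off its bucket axis. That is roughly 3 degrees if it is all lean, inside the 5 degrees the bucket allows, though the cameras are only good to about 2 mm. The other two moved tubes are within 3 mm.
- **Not disturbed:** The timer, the notebook and the green and orange look-alikes look unmoved in the pictures. The wrist force stayed within about 3 N at every reading. I saw no contact with the hanging coat, though the wrist sensor would not show contact further up the arm.

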